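Gauge the gemstones and sort them by height

ROBOT

A 6-joint arm with a two-finger parallel gripper is mounted at the origin on the work surface. World frame = base frame: x ahead of the robot, y to its left, z up, the work surface at z = 0. Lengths are in m, angles in rad, forces in N, time in s.
With the tool pointing down it reaches from about 0.35 to 0.975 m from the base axis. Payload 4.9 kg.
Tool frame: the origin (TCP) lies at the very end of the fingers, on their centre line; the grasp point (between the pads) lies manip.grip_point_offset behind it (manip.grip_point_offset is the distance from the TCP to the grasp point, in m); z points along the fingers, y is the direction in which the jaws open and shut (so a half turn about z gives the same grasp; the last joint's range is limited). The gripper opens to 85 mm and grips with 20 to 120 N. Pads are 22 mm wide; open, the fingers measure 114 mm over their backs; the gripper's body (76 mm by 85 mm) begins 54 mm behind the grasp point. The pads swing forward as they close: fully open they stand 13 mm farther back than shut.
Start: joints at [-1.362, 0.053, 1.613, -0, 1.476, -0.119], TCP at [0.201, -0.592, 0.231] pointing down, gripper open.
Joint ranges: [-3.01, 3.01], [-1.01, 2.22], [0.06, 2.58], [-1.02, 4.17], [0.09, 2.62], [-3.14, 3.14]. Speed limits (rad/s): [2.57, 2.57, 3.14, 3.14, 3.14, 3.14].

INTERFACE

Orientations are given as a unit quaternion [w, x, y, z].
In Python, from plant import status, grab_frame, camera_params, ticket, boxes_of, outline_of, manip gives the robot as it stands. The module is installed in compiled form; this text tells all that it offers.
- The arm moves only by the tool play_rows, never from a script. Its argument "deltas" is a list of rows, each a list of 2 entries, a list of its own where there are three numbers: the shift along the world's x, y, z in m, then the turn about the world's z in rad. A call has 1 to 5 rows; each row is the pose to reach, as a shift and turn from the pose commanded when the call began; what a row does not reach only later rows make up. A row lasts 1/8 s, in which the tool goes at most 62.5 mm and 10.7 degrees, less where a joint would pass 70% of its speed; a pose out of reach is approached as far as the arm can. A call with a gripper value outside its range is refused whole. "grip" is the opening, from -1 (shut) to 1 (fully open), set as the call begins (left out, the last holds). The fingers move at their own pace and stop on an object; the grip force is fixed at half the most. Time passes only in rows, so rows that repeat a pose let the fingers close. It gives the time, the measured TCP pose, the force and the opening at its end, in the units of the state.
- status.state(): the state, without advancing time (a new reading comes with each control period).
- grab_frame(name): name is "scene" or "top" or "wrist"; returns (picture, depth): 384x512x3 uint8, blue, green, red; 384x512 float32, m along the optical axis (not along the pixel's ray), 0 where there is no reading.
- camera_params(name): a dict with "mtx" (3x3 intrinsics, pixels), "world_from_camera" (4x4, takes a point from camera to world coordinates). Camera axes: x right, y up, looking along -z (the intrinsics and any distortion apply to the point x, -y, -z); pixel columns grow to the right and rows downward; lengths in m; the calibration is good to about 2 mm. A picture is of the moment at which its call begins: read the wrist's pose just before it. camera_params takes no time and is no camera call; for the wrist camera it gives the pose at the moment of the call.
- ticket.job_done(): hands the job in, once; it reports no verdict.
Trained networks look in the newest picture that a camera, given by its name, has taken for a name from the list of things; names that differ only in an ending like _2 or _b are one class to them, and where a whole thing is asked for, a point or a joint stands for the part that bears it (a point fixed in the world has none). Each returns a list of dicts, best first, with "confidence" (0 to 1); they miss things now and then, are a little off and sometimes report something else, mostly with a low value. They report only what shows in the picture. A call takes as long as a camera call. They do not tell look-alikes from the thing itself.
- boxes_of(camera, name): "box" ([left, top, right, bottom] in pixels, round what is visible of it).
- outline_of(camera, name): "region" (384x512 bool, what is visible of it) and "box" ([left, top, right, bottom] in pixels, round what is visible of it).
The state is a dict: "time": time; "joint_pos": joint angles; "joint_vel": joint speeds; "joint_efforts": joint torques, N m; "tool_pos": TCP position; "tool_rot": TCP orientation; "contact_force": force on the tool from outside, world axes, zero at the start; "ft_torque": the same for the moment, N m; "gripper_width": opening from 0.0 (shut) to 1.0 (fully open).
Only numpy, scipy, OpenCV 4.12 (cv2) and the standard library are available. Lean on these libraries where they do the work, as an engineer would, in place of code of your own. Each camera call takes 0.05 s, during which the arm holds its last target.

TASK

Check the bridge gauge by standing it over the brass setting block, where it must read 30 mm, then measure every gemstone that is there in the order red, amber, green, blue: for each, stand the gauge squarely over the stone with both soles flat on the bench and its sprung foot on the middle of the stone's flat top, and keep it still for about a second. When all are measured, stand the gauge back squarely on its cork pad, lengthwise and put each stone that is higher than the setting block in the blue tray and each lower one in the white tray, lying flat on its base. Leave everything else on the bench where it is.

Things in the scene. Friction and masses are not known exactly. Their poses are not given: they have to be found in the camera images.
- gauge: bridge height gauge, loose, 0.43 kg. A grey bar 112 mm long along its x, 22 mm wide, joins two legs with steel soles, each 12 mm (x) by 60 mm (y), 10 mm high, centred at x = +-50 mm: 88 mm clear between them. Bar 52 to 64 mm above the soles, black grip on its middle. Origin midway between the soles, at the level of their undersides; z up. Starts standing on the pad
- grip (a point): point inside the gauge's black grip, 95 mm above the soles, on the gauge's z axis; gauge axes. The grip is 34 mm (x) by 28 mm (y), from 64 to 112 mm above the soles: hold it across its y faces
- scale (a point): the 30 mm mark on the gauge's upright scale plate, which stands on the bar beside the grip (x 24 to 52 mm, 3 mm thick, up to 114 mm above the soles); white below this mark, blue above it. A red pointer moves up it 1:1 with the foot; black ticks every 5 mm from 0 to 40
- foot (a joint): sprung foot of the gauge, a steel disc 14 mm across under the middle of the bar, sliding up and down (m, grows upward). Reads the height of its underside above the soles: when the gauge stands on the bench over a thing, that thing's height. A weak spring and its weight (0.3 to 1.5 N in all) press it down, to -0.004 in free air; top stop 0.042
- foot_tip (a point): centre of the underside of the gauge's foot; moves with it
- setting_block: brass setting block, a cylinder 32 mm in diameter and exactly 30 mm high, fixed upright on the bench; origin at the centre of its base
- pad: cork pad of the gauge, fixed on the bench, 150 mm along its x, 90 mm along its y, paper-thin (under 1 mm, level with the bench; a gauge or stone standing on it counts as on the bench); origin at its centre. Gauge and pad start with their x axes about parallel
- blue_tray: low blue tray, fixed to the bench, 200 mm along its x, 130 mm along its y, walls 4 mm thick and 12 mm high, floor 4 mm thick (inner floor 192 x 122 mm). Origin at the centre of its underside, on the bench. The trays may change sides
- white_tray: low white tray, fixed to the bench, 200 mm along its x, 130 mm along its y, walls 4 mm thick and 12 mm high, floor 4 mm thick (inner floor 192 x 122 mm). Origin at the centre of its underside, on the bench. The trays may change sides
- red_stone: red cut gemstone, round with 16 facets, 38 mm across, 75 g: a straight-sided band from the base up to 16 mm, then a crown sloping in to a flat top 25 mm across. Height between 20 and 40 mm, not written down: the gauge tells it. Origin at the centre of its base, z up. Stands on the bench; may be absent (None)
- amber_stone: amber cut gemstone, round with 16 facets, 38 mm across, 75 g: a straight-sided band from the base up to 16 mm, then a crown sloping in to a flat top 25 mm across. Height between 20 and 40 mm, not written down: the gauge tells it. Origin at the centre of its base, z up. Stands on the bench; may be absent (None)
- green_stone: green cut gemstone, round with 16 facets, 38 mm across, 75 g: a straight-sided band from the base up to 16 mm, then a crown sloping in to a flat top 25 mm across. Height between 20 and 40 mm, not written down: the gauge tells it. Origin at the centre of its base, z up. Stands on the bench; may be absent (None)
- blue_stone: blue cut gemstone, round with 16 facets, 38 mm across, 75 g: a straight-sided band from the base up to 16 mm, then a crown sloping in to a flat top 25 mm across. Height between 20 and 40 mm, not written down: the gauge tells it. Origin at the centre of its base, z up. Stands on the bench; may be absent (None)
- loupe: bystander: folded loupe, 57 mm long along its x (from -13 to +44 mm), 26 mm wide, 18 mm high; origin under the lens
- case: bystander: purple case 50 x 130 x 26 mm, origin under its centre
- torch: bystander: black penlight 110 mm long along its y, 13 mm thick
- gem_box: bystander: clear gem box 34 x 34 x 30 mm with a white stone
- pencil: bystander: yellow pencil stub 100 mm long along its x, 9 mm thick
Not all that is in view belongs to the job. Of the things like the blue_tray, leave any that is black; of the rest the larger one is meant. Of the things shaped like the blue_stone, the blue one is meant.

How it is judged:
By the outcome, as a careful person would: the job done as asked, in the order asked, and still so for the second after the job is handed in, with the robot touching nothing.
Of red_stone, amber_stone, green_stone, blue_stone only 3 to 4 are there at a start; the rules pass over those that are not, and their reading is None.
At some moment in a run one of red_stone, amber_stone, green_stone, blue_stone may be knocked a few centimetres aside while the robot is not near it.
It also fails if it takes over 210 s, if anything falls off the work surface, if the arm or the gripper's body presses on something with over 40 N, if the wrist force passes 120 N, or if a joint passes its speed limit or range.

## Working session

There is one attempt and no reset: what is moved stays moved. The work goes in short steps, Python scripts to look and compute and a tool call to move; the robot and the scene stay as the last step left them, time stands still between calls to the robot, and variables do not carry over. Pictures are saved under pics/ and viewed, and the job is handed in when it is done.

Besides the shell and the picture viewer there is one more tool, called after ">>>" as name(argument=value, ...), one argument or row to a line, values as JSON. play_rows: Moves the arm, as the interface text tells. Its arguments: {"type":"object","properties":{"deltas":{"type":"array"},"grip":{"type":"number"}},"required":["deltas"]}

```bash
mkdir -p pics; ls; cat > h.py <<'E'
import numpy as np, cv2
from plant import status, grab_frame, camera_params, ticket, boxes_of, outline_of, manip
def pw(cam,u,v,d,P=None):
    P=P or camera_params(cam);K=P['mtx'];T=np.array(P['world_from_camera'])
    K=np.array(K)
    x=(u-K[0,2])/K[0,0]*d;y=(v-K[1,2])/K[1,1]*d
    return T[:3,:3]@np.array([x,-y,-d])+T[:3,3]
def cloud(dep,P):
    K=np.array(P['mtx']);T=np.array(P['world_from_camera'])
    v,u=np.mgrid[:dep.shape[0],:dep.shape[1]]
    X=np.stack([(u-K[0,2])/K[0,0]*dep,-(v-K[1,2])/K[1,1]*dep,-dep],-1)
    return X@T[:3,:3].T+T[:3,3]
def proj(P,p):
    K=np.array(P['mtx']);T=np.array(P['world_from_camera'])
    c=T[:3,:3].T@(np.array(p)-T[:3,3]); 
    return K[0,0]*c[0]/-c[2]+K[0,2], K[1,1]*(-c[1])/-c[2]+K[1,2]
E
python3 - <<'E'
from h import *
s=status.state();print(s)
print([ (k,getattr(manip,k)) for k in dir(manip) if k[0]!='_'])
for c in ['scene','top','wrist']:
    im,d=grab_frame(c);cv2.imwrite(f'pics/{c}0.png',cv2.resize(im,(800,600)));np.savez(f'{c}0.npz',im=im,d=d)
    P=camera_params(c);print(c,P)
E
```

```text
pics
{'time': 0.0, 'joint_pos': array([-1.36200015e+00,  5.33751793e-02,  1.61426529e+00, -2.30348443e-05,
        1.47599712e+00, -1.19035860e-01]), 'joint_vel': array([ 1.06831297e-03,  8.40514230e-05,  1.92914368e-03, -8.98575344e-04,
       -4.30920554e-04, -9.20714822e-04]), 'joint_efforts': array([ 4.37306071e-04, -3.93678153e+01, -3.70174634e+01, -1.07299599e-05,
        7.12155743e-03, -7.37081564e-06]), 'tool_pos': array([ 0.2010901 , -0.59112152,  0.23006881]), 'tool_rot': array([-1.02092657e-03,  9.86595127e-01,  1.63183975e-01, -5.73262755e-05]), 'contact_force': array([-0.86556124,  0.14603913, -0.22007502]), 'ft_torque': array([-0.00422427, -0.01024021,  0.05788531]), 'gripper_width': 1.002019142726338}
[('IKError', <class 'plant.IKError'>), ('grip_point_offset', 0.0187)]
scene {'mtx': array([[362.12707016,   0.        , 253.94309963],
       [  0.        , 362.12707016, 196.96717914],
       [  0.        ,   0.        ,   1.        ]]), 'world_from_camera': array([[ 0.68703968, -0.58730293,  0.42784548,  0.89401676],
       [ 0.72646224,  0.56745635, -0.38761566, -0.47
[... 302 characters left out ...]
orld_from_camera': array([[-0.01232005,  0.99777524, -0.06551943,  0.40971105],
       [-0.99979946, -0.0112575 ,  0.01656198, -0.0899934 ],
       [ 0.01578755,  0.06571034,  0.99771384,  1.4727421 ],
       [ 0.        ,  0.        ,  0.        ,  1.        ]])}
wrist {'mtx': array([[276.12611079,   0.        , 261.72604168],
       [  0.        , 276.12611079, 196.16951803],
       [  0.        ,   0.        ,   1.        ]]), 'world_from_camera': array([[ 0.32237347,  0.90963629,  0.26198695,  0.26774303],
       [-0.9466104 ,  0.3103714 ,  0.08716846, -0.56815672],
       [-0.00202166, -0.27610038,  0.96112668,  0.37280751],
       [ 0.        ,  0.        ,  0.        ,  1.        ]])}
```

View pics/scene0.png

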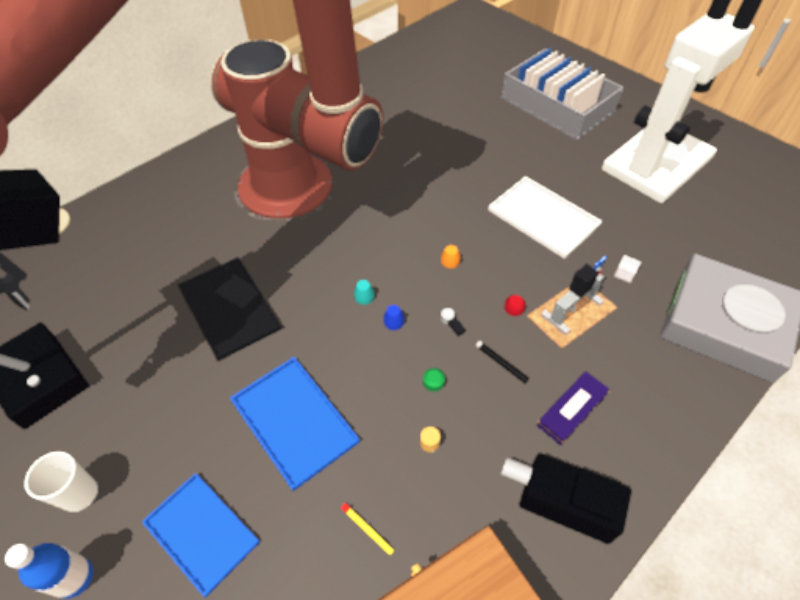

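View pics/top0.png

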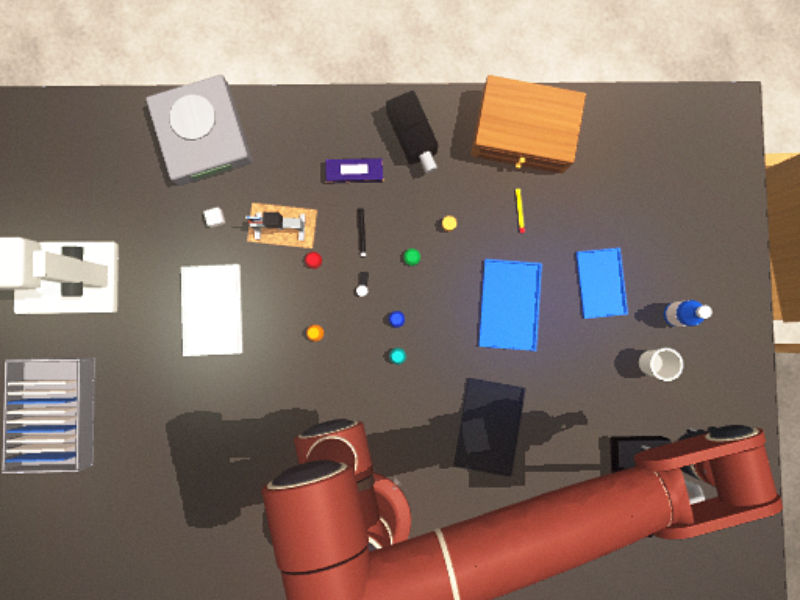

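View pics/wrist0.png

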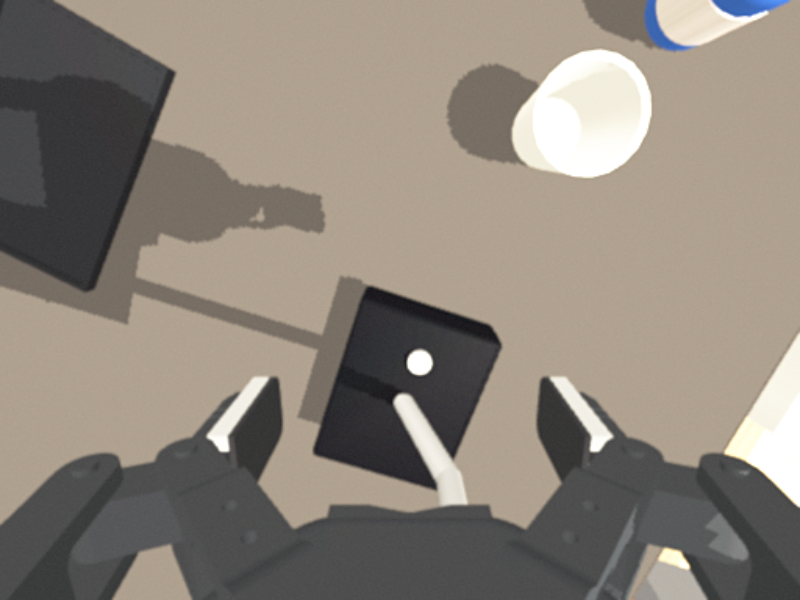

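```bash
python3 - <<'E'
from h import *
for cam in ['top','scene']:
    f=np.load(cam+'0.npz');P=camera_params(cam);C=cloud(f['d'],P)
    print(cam,'t',status.state()['time'])
    if cam=='top':
        b=C[150:160,330:350].reshape(-1,3);print('bench',b[:,2].mean())
    for n in ['gauge','setting_block','pad','blue_tray','white_tray','red_stone','amber_stone','green_stone','blue_stone','loupe','torch','case','gem_box','pencil']:
        for r in outline_of(cam,n)[:3]:
            if r['confidence']<0.3: continue
            m=r['region']&(f['d']>0);p=C[m]
            lo,hi=np.percentile(p,[3,97],axis=0)
            mc=f['im'][m].mean(0).astype(int)
            zt=np.percentile(p[:,2],97); t=p[p[:,2]>zt-0.006]
            rect=cv2.minAreaRect((p[:,:2]*1000).astype(np.float32))
            print(n,round(r['confidence'],2),np.array(r['box']).astype(int),'n',m.sum(),'mean',p.mean(0).round(3),'zt',zt.round(3),'topc',t[:,:2].mean(0).round(4),'rect',[np.round(q,1) for q in rect],mc)
E
```

```text
top t 0.15
bench 0.006758339471801552
gauge 0.84 [157 133 196 155] n 413 mean [0.661 0.187 0.059] zt 0.115 topc [0.6624 0.1903] rect [array([666.2, 196.9]), array([132.7,  65.9]), np.float64(87.8)] [134 143 154]
setting_block 0.64 [283 139 293 147] n 57 mean [ 0.66  -0.198  0.029] zt 0.034 topc [ 0.6611 -0.197 ] rect [array([ 660.2, -199.1]), array([26.8, 26.7]), np.float64(63.4)] [ 97 223 240]
pad 0.96 [157 130 202 155] n 686 mean [0.662 0.177 0.002] zt 0.008 topc [0.6607 0.1779] rect [array([665.8, 183.8]), array([150.8,  90.6]), np.float64(82.8)] [114 181 233]
blue_tray 0.95 [305 167 347 224] n 2009 mean [ 0.476 -0.338  0.005] zt 0.014 topc [ 0.469  -0.3389] rect [array([ 477. , -336.7]), array([131.1, 198.7]), np.float64(84.9)] [251 158  65]
blue_tray 0.81 [293 239 334 302] n 2022 mean [ 0.202 -0.284  0.004] zt 0.012 topc [ 0.2054 -0.2819] rect [array([ 203.5, -284.5]), array([127.9, 199.2]), np.float64(80.2)] [45 39 41]
blue_tray 0.59 [370 158 399 203] n 1160 mean [ 0.524 -0.55   0.003] zt 0.011 topc [ 0.5206 -0.547 ] rect [array([ 524.3, -548.3]), array([153.5, 102.6]), np.floa
[... 4509 characters left out ...]
torch 0.76 [305 221 337 247] n 169 mean [ 0.644 -0.005  0.012] zt 0.016 topc [ 0.6469 -0.0039] rect [array([644.6,  -2.9]), array([ 18. , 107.7]), np.float64(88.9)] [55 56 59]
case 0.89 [345 233 386 277] n 939 mean [0.788 0.008 0.026] zt 0.029 topc [0.7877 0.0105] rect [array([787. ,  20.4]), array([146.7,  51.3]), np.float64(89.8)] [146  88 112]
gem_box 0.6 [393 160 409 178] n 136 mean [0.682 0.324 0.025] zt 0.033 topc [0.6807 0.3288] rect [array([680.5, 328.9]), array([28.6, 37.1]), np.float64(14.6)] [237 242 247]
pencil 0.62 [220 325 252 354] n 165 mean [ 0.691 -0.367  0.008] zt 0.011 topc [ 0.6907 -0.3667] rect [array([ 692.7, -366.7]), array([98.9,  8.9]), np.float64(3.8)] [ 89 226 252]
```

>>> play_rows(
  deltas=[
    [[0,0,0.06],0],
    [[0.08,0.07,0.12],0.1],
    [[0.15,0.25,0.12],0.4],
    [[0.15,0.25,0.12],0.6],
    [[0.15,0.25,0.12],0.7],
  ],
  grip=1,
)

```text
time: 2.17
tool_pos: [0.3272, -0.3882, 0.3451]
tool_rot: [0.0, 0.879, 0.478, 0.0]
contact_force: [0.2, -0.1, 0.0]
gripper_width: 1.003
```

>>> play_rows(
  deltas=[
    [[0.31,0.54,0],0.45],
    [[0.31,0.54,0],0.45],
    [[0.31,0.54,0],0.45],
    [[0.31,0.54,0],0.45],
    [[0.31,0.54,0],0.45],
  ],
)

```text
time: 2.8
tool_pos: [0.4829, -0.117, 0.345]
tool_rot: [0.001, 0.752, 0.659, 0.0]
contact_force: [0.2, -0.1, 0.5]
gripper_width: 1.0
```

```bash
python3 - <<'E'
from h import *
s=status.state();print(s['tool_pos'],s['tool_rot'])
im,d=grab_frame('wrist');cv2.imwrite('pics/w1.png',cv2.resize(im,(800,600)))
E
```

```text
[ 0.48288822 -0.11704023  0.3450309 ] [5.46531477e-04 7.51725583e-01 6.59475775e-01 2.26447854e-04]
```

>>> play_rows(
  deltas=[
    [[0.155,0.27,0],0],
    [[0.155,0.27,0],0],
    [[0.155,0.27,0],0],
    [[0.155,0.27,0],0],
    [[0.155,0.27,0],0],
  ],
)

```text
time: 3.48
tool_pos: [0.638, 0.1529, 0.3448]
tool_rot: [0.0, 0.752, 0.66, 0.0]
contact_force: [0.7, -1.2, -0.0]
gripper_width: 0.997
```

>>> play_rows(
  deltas=[
    [[0,0,0],0],
    [[0,0,0],0],
  ],
)

```text
time: 3.72
tool_pos: [0.6371, 0.1509, 0.3444]
tool_rot: [-0.0, 0.752, 0.66, -0.0]
contact_force: [-0.6, -0.8, -0.0]
gripper_width: 0.998
```

```bash
python3 - <<'E'
from h import *
s=status.state();print(s['tool_pos'],s['tool_rot'])
P=camera_params('wrist')
im,d=grab_frame('wrist');cv2.imwrite('pics/w2.png',cv2.resize(im,(800,600)));np.savez('w2.npz',im=im,d=d,K=P['mtx'],T=P['world_from_camera'])
C=cloud(d,P)
for n in ['gauge','pad','red_stone']:
    for r in outline_of('wrist',n)[:2]:
        m=r['region']&(d>0);p=C[m]
        zt=np.percentile(p[:,2],97); t=p[p[:,2]>zt-0.006]
        print(n,r['confidence'],r['box'],p.mean(0).round(4),zt.round(4),t.mean(0).round(4))
        if n=='gauge':
            for lo,hi in [(0.105,0.12),(0.05,0.07),(-.005,.013)]:
                q=p[(p[:,2]>lo)&(p[:,2]<hi)]
                print(lo,len(q),cv2.minAreaRect((q[:,:2]*1000).astype(np.float32)))
        if n=='pad':
            q=p[np.abs(p[:,2])<0.006]; print(q[:,2].mean(),cv2.minAreaRect((q[:,:2]*1000).astype(np.float32)))
E
```

```text
[0.63711966 0.15089332 0.34441912] [-1.65209715e-05  7.51605505e-01  6.59612753e-01 -4.24647927e-04]
gauge 0.71 [249.2, 100.4, 294.5, 182.2] [0.6621 0.1872 0.0689] 0.1136 [0.6623 0.1894 0.112 ]
0.105 606 ((662.5703735351562, 201.76702880859375), (68.76707458496094, 27.893781661987305), 88.30716705322266)
0.05 611 ((660.5823974609375, 184.68692016601562), (112.79716491699219, 24.92935562133789), 87.54304504394531)
-0.005 384 ((662.0029296875, 179.4011688232422), (128.94117736816406, 59.78424072265625), 87.30218505859375)
gauge 0.37 [65.3, 0.0, 215.4, 109.5] [0.472  0.3416 0.005 ] 0.0126 [0.4635 0.3451 0.0112]
0.105 0 ((0.0, 0.0), (0.0, 0.0), 0.0)
0.05 0 ((0.0, 0.0), (0.0, 0.0), 0.0)
-0.005 11866 ((469.2552185058594, 340.2140808105469), (210.52444458007812, 138.53329467773438), 2.2321929931640625)
pad 0.93 [247.9, 95.6, 303.9, 184.5] [0.6663 0.1847 0.0015] 0.0027 [0.6663 0.1847 0.0015]
0.0007889390833544051 ((665.200439453125, 179.8736572265625), (149.86912536621094, 91.50640869140625), 82.7662124633789)
pad 0.52 [252.4, 99.1, 293.3, 184.1] [0.6621 0.1882 0.0702] 0.1136 [0.6623 0.1894 0.112 ]
0.0011594304072912879 ((665.9877319335938, 179.01824951171875), (132.75746154785156, 47.09235763549805), 84.09160614013672)
red_stone 0.72 [227.2, 178.0, 245.0, 197.6] [0.5847 0.1104 0.0202] 0.0264 [0.584  0.109  0.0243]
```

View pics/w2.png

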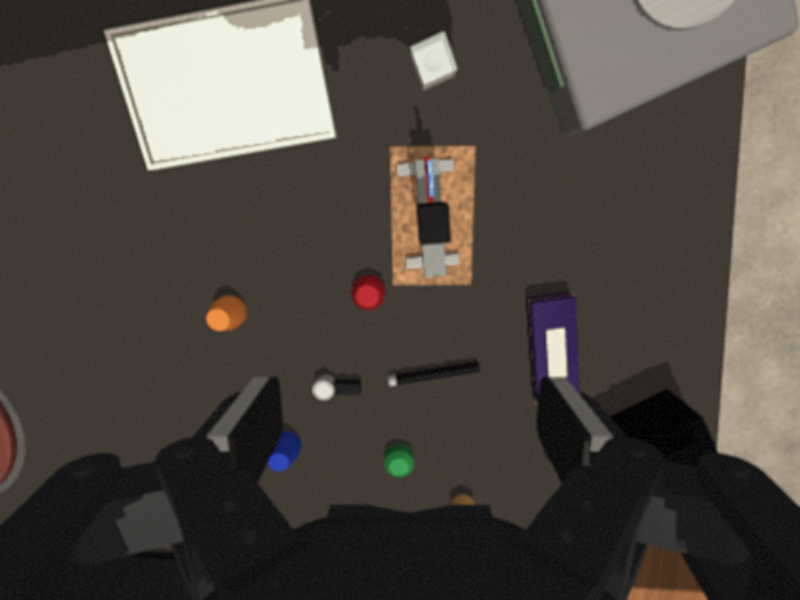

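>>> play_rows(
  deltas=[
    [[0.024,0.0335,0],0.087],
    [[0.024,0.0335,-0.05],0.087],
    [[0.024,0.0335,-0.1],0.087],
    [[0.024,0.0335,-0.145],0.087],
    [[0.024,0.0335,-0.145],0.087],
  ],
)

```text
time: 4.55
tool_pos: [0.6583, 0.1831, 0.1947]
tool_rot: [-0.003, 0.723, 0.691, -0.004]
contact_force: [0.0, 0.6, -1.2]
gripper_width: 1.002
```

>>> play_rows(
  deltas=[
    [[0,0,-0.04],0],
    [[0,0,-0.08],0],
    [[0,0,-0.11],0],
    [[0,0,-0.117],0],
    [[0,0,-0.117],0],
  ],
)

```text
time: 5.18
tool_pos: [0.6626, 0.1844, 0.0852]
tool_rot: [0.001, 0.722, 0.691, 0.001]
contact_force: [-0.0, 0.4, 0.4]
gripper_width: 1.0
```

```bash
python3 - <<'E'
from h import *
s=status.state();print(s['tool_pos'],s['tool_rot'])
im,d=grab_frame('wrist');cv2.imwrite('pics/w3.png',cv2.resize(im,(800,600)))
E
```

```text
[0.66260229 0.18442822 0.08517883] [0.0008706  0.72245808 0.691413   0.00127377]
```

View pics/w3.png

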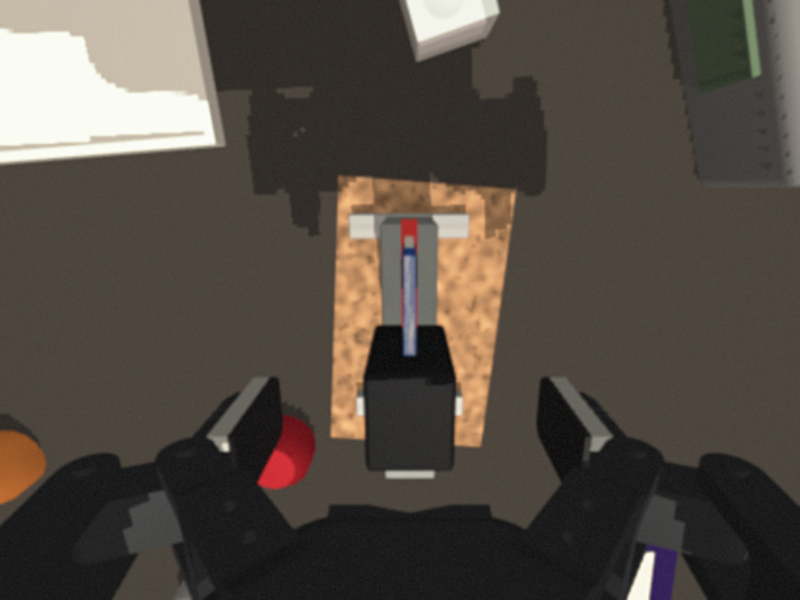

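>>> play_rows(
  deltas=[
    [[0,0,-0.006],0],
    [[0,0,-0.006],0],
    [[0,0,-0.006],0],
  ],
)

```text
time: 5.6
tool_pos: [0.6613, 0.1846, 0.077]
tool_rot: [0.0, 0.722, 0.692, 0.0]
contact_force: [-0.0, 1.2, -0.3]
gripper_width: 1.003
```

>>> play_rows(
  deltas=[
    [[0,0,0],0],
    [[0,0,0],0],
    [[0,0,0],0],
    [[0,0,0],0],
    [[0,0,0],0],
  ],
  grip=-1,
)

```text
time: 6.22
tool_pos: [0.6614, 0.1845, 0.0768]
tool_rot: [0.0, 0.722, 0.692, 0.0]
contact_force: [-0.4, 0.5, 0.6]
gripper_width: 0.32
```

>>> play_rows(
  deltas=[
    [[0,0,0],0],
    [[0,0,0],0],
    [[0,0,0],0],
  ],
)

```text
time: 6.6
tool_pos: [0.6614, 0.1845, 0.0768]
tool_rot: [0.0, 0.722, 0.692, 0.0]
contact_force: [0.6, 0.2, -0.4]
gripper_width: 0.318
```

>>> play_rows(
  deltas=[
    [[0,0,0.03],0],
    [[0,0,0.08],0],
    [[0,-0.05,0.085],0],
    [[0,-0.1,0.085],0],
    [[0,-0.15,0.085],0],
  ],
)

```text
time: 7.22
tool_pos: [0.6598, 0.0334, 0.1599]
tool_rot: [-0.001, 0.722, 0.692, -0.001]
contact_force: [1.3, 0.2, -4.3]
gripper_width: 0.319
```

>>> play_rows(
  deltas=[
    [[0,-0.05,0],0],
    [[0,-0.1,0],0],
    [[0,-0.15,0],0],
    [[0,-0.2,0],0],
    [[0,-0.234,0],0],
  ],
)

```text
time: 7.85
tool_pos: [0.6597, -0.2013, 0.1595]
tool_rot: [-0.002, 0.723, 0.691, -0.001]
contact_force: [0.4, 0.7, -3.6]
gripper_width: 0.319
```

>>> play_rows(
  deltas=[
    [[0,0,-0.035],0],
    [[0,0,-0.035],0],
    [[0,0,-0.035],0],
  ],
)

```text
time: 8.22
tool_pos: [0.6608, -0.1988, 0.1261]
tool_rot: [-0.001, 0.722, 0.692, -0.0]
contact_force: [0.0, -0.0, -3.8]
gripper_width: 0.318
```

```bash
cat >> h.py <<'E'
def snap(tag,crops):
    s=status.state();print(s['time'],s['tool_pos'].round(4),s['tool_rot'].round(4),s['contact_force'].round(1),round(s['gripper_width'],3))
    out=[]
    for cam,c in crops:
        P=camera_params(cam);im,d=grab_frame(cam)
        np.savez(f'{tag}_{cam}.npz',im=im,d=d,K=P['mtx'],T=P['world_from_camera'])
        if c is not None:
            u,v=proj(P,c[:3]);w=c[3];u,v=int(u),int(v)
            x0,y0=max(u-w,0),max(v-w,0); im=im[y0:v+w,x0:u+w]; print(cam,'crop origin',x0,y0,'size',im.shape)
        out.append(cv2.resize(im,(400,400),interpolation=cv2.INTER_CUBIC) if c is not None else cv2.resize(im,(533,400)))
    cv2.imwrite(f'pics/{tag}.png',cv2.resize(np.hstack(out),None,fx=min(1,800/sum(o.shape[1] for o in out)),fy=min(1,800/sum(o.shape[1] for o in out))))
E
python3 - <<'E'
from h import *
snap('b1',[('scene',(0.661,-0.2,0.05,35)),('wrist',None)])
E
```

```text
8.225 [ 0.6608 -0.1988  0.1261] [-8.000e-04  7.221e-01  6.918e-01 -3.000e-04] [ 0.  -0.  -3.8] 0.318
scene crop origin 240 239 size (70, 70, 3)
```

View pics/b1.png

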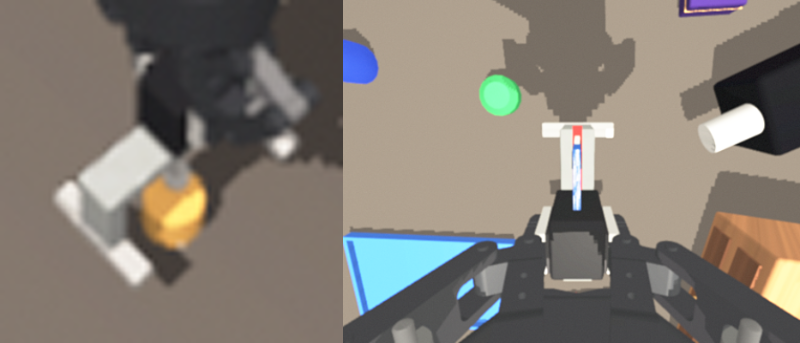

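```bash
cat > fit.py <<'E'
from h import *
from scipy.optimize import minimize
HUE={'red_stone':[(0,8),(172,180)],'amber_stone':[(10,22)],'green_stone':[(50,80)],'blue_stone':[(112,128)],'setting_block':[(15,32)]}
A=np.arange(16)/16*2*np.pi
def pts(n,x,y,h,z0=0):
    if n=='setting_block': L=[(16,0),(16,h*1000)]
    else: L=[(19,0),(19,16),(12.5,h*1000)]
    return np.concatenate([np.c_[x+r/1000*np.cos(A),y+r/1000*np.sin(A),np.full(16,z0+z/1000)] for r,z in L])
def hullim(P,X,S,org,w):
    uv=np.array([proj(P,p) for p in X]); uv=((uv+0.5-org)*S)
    h=cv2.convexHull(uv.astype(np.float32)).astype(np.int32)
    m=np.zeros((w*S,w*S),np.uint8);cv2.fillConvexPoly(m,h,1);return m
def cmask(im,n):
    hsv=cv2.cvtColor(im,cv2.COLOR_BGR2HSV);m=np.zeros(im.shape[:2],bool)
    for a,b in HUE[n]: m|=(hsv[...,0]>=a)&(hsv[...,0]<=b)&(hsv[...,1]>110)&(hsv[...,2]>50)
    return m
def locate(files,n,g,w=40,S=8,h0=0.03,fith=False):
    """files: list of npz paths; g: xy guess"""
    V=[]
    for f in files:
        q=np.load(f);P=dict(mtx=q['K'],world_from_camera=q['T']) if 'K' in q else None
        if P is None: P=camera_params(f.split('0')[0])
        u,v=proj(P,(g[0],g[1],0.015));org=np.array([int(u)-w//2,int(v)-w//2])
        im=q['im'][org[1]:org[1]+w,org[0]:org[0]+w]
        big=cv2.resize(im,None,fx=S,fy=S,interpolation=cv2.INTER_CUBIC)
        m=cmask(big,n)
        k,l,st,ce=cv2.connectedComponentsWithStats(m.astype(np.uint8))
        if k<2: print('no',n,f);continue
        i=1+np.argmax(st[1:,4]);V.append((P,org,(l==i)))
    res=[]
    for P,org,m in V:
        def c(p):
            h=p[2] if fith else h0
            r=hullim(P,pts(n,p[0],p[1],h),S,org,w)>0
            return 1-(r&m).sum()/max(1,(r|m).sum())
        s=[[g[0],g[1]]+([h0] if fith else [])]
        s0=np.array(s[0]);sim=[s0]+[s0+d for d in (np.eye(len(s0))*0.006)]
        o=minimize(c,s0,method='Nelder-Mead',options=dict(initial_simplex=np.array(sim),xatol=1e-4,fatol=1e-4,maxiter=150))
        res.append((o.x.round(4).tolist(),round(1-o.fun,3)))
    return res
E
python3 - <<'E'
from fit import *
for n,g in [('setting_block',(.661,-.2)),('red_stone',(.583,.109)),('amber_stone',(.419,.1)),('green_stone',(.587,-.116)),('blue_stone',(.447,-.081))]:
    for fh in ((False,) if n[0]=='s' else (False,True)):
        print(n,fh,locate(['top0.npz','scene0.npz'],n,g,fith=fh))
for n,g in [('red_stone',(.583,.109)),('amber_stone',(.419,.1)),('green_stone',(.587,-.116))]: print(n,'w2',locate(['w2.npz'],n,g,w=50,fith=True))
print(locate(['b1_wrist.npz'],'green_stone',(.587,-.116),w=60,fith=True))
for f in ['top0.npz','scene0.npz','w2.npz']:
    q=np.load(f);P=dict(mtx=q['K'],world_from_camera=q['T']) if 'K' in q else camera_params(f.split('0')[0])
    C=cloud(q['d'],P);m=(np.abs(C[...,0]-.661)<.03)&(np.abs(C[...,1]-.185)<.075)&(C[...,2]>.04)&(C[...,2]<.072)
    p=C[m];print(f,len(p),cv2.minAreaRect((p[:,:2]*1000).astype(np.float32)),np.median(p[:,2]))
E
```

```text
setting_block False [([0.6656, -0.2002], np.float64(0.906)), ([0.6622, -0.2002], np.float64(0.949))]
red_stone False [([0.5845, 0.1108], np.float64(0.96)), ([0.5835, 0.1082], np.float64(0.964))]
red_stone True [([0.5845, 0.1107, 0.0307], np.float64(0.959)), ([0.5834, 0.1085, 0.0278], np.float64(0.973))]
amber_stone False [([0.4185, 0.1063], np.float64(0.598)), ([0.4168, 0.1075], np.float64(0.822))]
amber_stone True [([0.4185, 0.1064, 0.0239], np.float64(0.598)), ([0.418, 0.105, 0.0391], np.float64(0.928))]
green_stone False [([0.5894, -0.1141], np.float64(0.973)), ([0.5879, -0.1157], np.float64(0.929))]
green_stone True [([0.5894, -0.114, 0.0285], np.float64(0.973)), ([0.5883, -0.1157, 0.0252], np.float64(0.939))]
blue_stone False [([0.4477, -0.0776], np.float64(0.965)), ([0.4457, -0.0781], np.float64(0.903))]
blue_stone True [([0.4477, -0.0776, 0.0291], np.float64(0.966)), ([0.4463, -0.0785, 0.0381], np.float64(0.978))]
red_stone w2 [([0.5842, 0.1085, 0.0323], np.float64(0.942))]
amber_stone w2 [([0.4195, 0.1063, 0.0408], np.float64(0.942))]
green_stone w2 [([0.5884, -0.1168, 0.0241], np.float64(0.958))]
[([0.5882, -0.1162, 0.0296], np.float64(0.974))]
top0.npz 120 ((662.195556640625, 186.83880615234375), (112.46712493896484, 23.172412872314453), 87.19412994384766) 0.06413877536871937
scene0.npz 202 ((661.7137451171875, 184.63790893554688), (115.37837982177734, 26.724693298339844), 83.95394897460938) 0.0637245860839118
w2.npz 626 ((660.60986328125, 185.328125), (114.08074188232422, 24.92935562133789), 87.54304504394531) 0.06402104387556365
```

>>> play_rows(
  deltas=[
    [[0.0015,-0.002,-0.01],0],
    [[0.0015,-0.002,-0.025],0],
    [[0.0015,-0.002,-0.04],0],
    [[0.0015,-0.002,-0.047],0],
    [[0.0015,-0.002,-0.049],0],
  ],
)

```text
time: 8.95
tool_pos: [0.6621, -0.2012, 0.0768]
tool_rot: [-0.001, 0.722, 0.692, -0.0]
contact_force: [-1.7, 1.3, -0.7]
gripper_width: 0.313
```

>>> play_rows(
  deltas=[
    [[0,0,0],0],
    [[0,0,0],0],
  ],
)

```text
time: 9.2
tool_pos: [0.6628, -0.2016, 0.0781]
tool_rot: [0.0, 0.722, 0.692, 0.0]
contact_force: [-0.1, -0.1, -3.3]
gripper_width: 0.317
```

>>> play_rows(
  deltas=[
    [[0,0.0005,-0.001],0],
    [[0,0.0005,-0.002],0],
    [[0,0.0005,-0.002],0],
  ],
)

```text
time: 9.57
tool_pos: [0.6631, -0.2014, 0.0768]
tool_rot: [0.001, 0.722, 0.692, 0.0]
contact_force: [-1.6, -1.4, 2.4]
gripper_width: 0.32
```

>>> play_rows(
  deltas=[
    [[0,0,0],0],
    [[0,0,0],0],
    [[0,0,0],0],
    [[0,0,0],0],
    [[0,0,0],0],
  ],
  grip=0,
)

```text
time: 10.2
tool_pos: [0.6627, -0.2009, 0.0757]
tool_rot: [0.0, 0.722, 0.692, 0.0]
contact_force: [0.4, -0.2, 0.0]
gripper_width: 0.501
```

>>> play_rows(
  deltas=[
    [[0,0,0.03],0],
    [[0,0,0.08],0],
    [[0,-0.03,0.13],0],
    [[-0.06,-0.06,0.15],0],
    [[-0.12,-0.06,0.15],0],
  ],
)

```text
time: 10.82
tool_pos: [0.5469, -0.263, 0.2287]
tool_rot: [0.003, 0.723, 0.691, 0.0]
contact_force: [-0.8, -0.2, 0.9]
gripper_width: 0.496
```

>>> play_rows(
  deltas=[
    [[-0.06,0,0],0],
    [[-0.06,0,0],0],
    [[-0.06,0,0],0],
  ],
)

```text
time: 11.2
tool_pos: [0.4871, -0.261, 0.2262]
tool_rot: [0.001, 0.722, 0.691, 0.0]
contact_force: [0.6, 0.8, 0.8]
gripper_width: 0.503
```

```bash
python3 - <<'E'
from h import *
snap('b2',[('scene',(0.661,-0.2,0.05,35)),('wrist',None)])
E
```

```text
11.2 [ 0.4871 -0.261   0.2262] [8.000e-04 7.224e-01 6.914e-01 3.000e-04] [0.6 0.8 0.8] 0.503
scene crop origin 240 239 size (70, 70, 3)
```

View pics/b2.png

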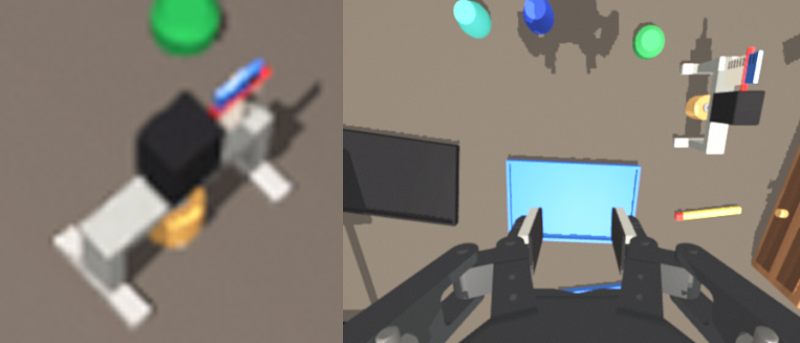

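```bash
python3 - <<'E'
from h import *
q=np.load('b2_wrist.npz');P=dict(mtx=q['K'],world_from_camera=q['T'])
u,v=map(int,proj(P,(.663,-.165,.09)));print(u,v)
im=q['im'][v-40:v+60,u-50:u+50];a=cv2.resize(im,(600,600),interpolation=cv2.INTER_CUBIC)
cv2.imwrite('pics/b2z.png',a)
E
```

```text
443 80
```

View pics/b2z.png

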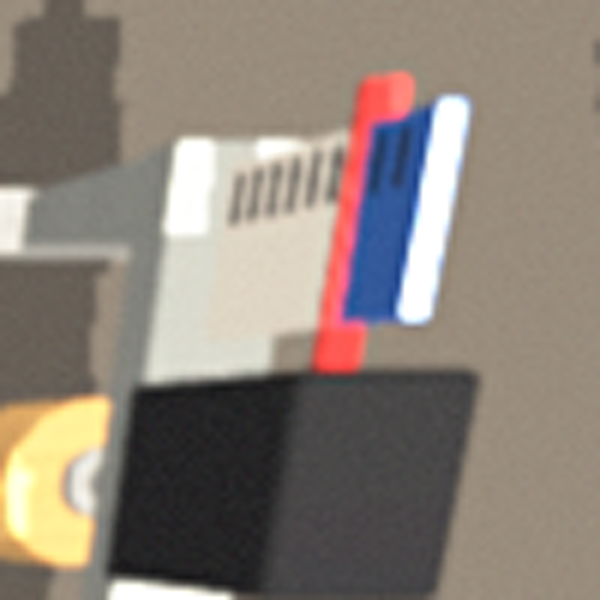

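>>> play_rows(
  deltas=[
    [[0.06,0.02,0],0],
    [[0.12,0.04,0],0],
    [[0.176,0.06,0],0],
    [[0.176,0.06,-0.05],0],
    [[0.176,0.06,-0.06],0],
  ],
  grip=0.4,
)

```text
time: 11.92
tool_pos: [0.662, -0.199, 0.1602]
tool_rot: [-0.004, 0.722, 0.692, -0.002]
contact_force: [-0.6, 0.6, -0.9]
gripper_width: 0.7
```

>>> play_rows(
  deltas=[
    [[0,0,0],0],
  ],
)

```text
time: 12.05
tool_pos: [0.6625, -0.2006, 0.1644]
tool_rot: [-0.001, 0.722, 0.692, -0.001]
contact_force: [-0.2, -0.4, 0.3]
gripper_width: 0.697
```

>>> play_rows(
  deltas=[
    [[0,0,-0.04],0],
    [[0,0,-0.075],0],
    [[0,0,-0.0875],0],
    [[0,0,-0.0875],0],
  ],
)

```text
time: 12.55
tool_pos: [0.663, -0.2013, 0.079]
tool_rot: [0.0, 0.722, 0.691, 0.0]
contact_force: [-0.3, 0.4, 0.5]
gripper_width: 0.701
```

>>> play_rows(
  deltas=[
    [[0,0,0],0],
    [[0,0,0],0],
    [[0,0,0],0],
    [[0,0,0],0],
    [[0,0,0],0],
  ],
  grip=-1,
)

```text
time: 13.18
tool_pos: [0.6641, -0.2015, 0.0807]
tool_rot: [0.002, 0.722, 0.692, 0.001]
contact_force: [0.2, -0.4, 6.9]
gripper_width: 0.315
```

```bash
python3 - <<'E'
from fit import *
snap('t1',[('top',None),('scene',None)])
print(locate(['t1_top.npz','t1_scene.npz'],'red_stone',(.583,.109),fith=True))
E
```

```text
13.175 [ 0.6641 -0.2015  0.0807] [1.800e-03 7.223e-01 6.916e-01 6.000e-04] [ 0.2 -0.4  6.9] 0.315
[([0.5845, 0.1107, 0.0308], np.float64(0.944)), ([0.583, 0.109, 0.03], np.float64(0.0))]
```

View pics/t1.png

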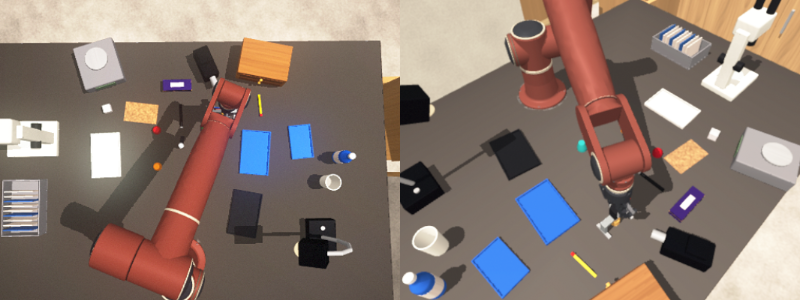

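>>> play_rows(
  deltas=[
    [[0,0,0.03],0],
    [[0,0,0.07],0],
    [[-0.01,0.04,0.08],0],
    [[-0.02,0.08,0.08],0],
    [[-0.033,0.13,0.08],0],
  ],
)

```text
time: 13.9
tool_pos: [0.6286, -0.0698, 0.1569]
tool_rot: [-0.001, 0.723, 0.691, -0.0]
contact_force: [0.5, 0.8, -4.4]
gripper_width: 0.317
```

>>> play_rows(
  deltas=[
    [[-0.015,0.05,0],0],
    [[-0.029,0.1,0],0],
    [[-0.043,0.15,0],0],
    [[-0.046,0.178,0],0],
    [[-0.046,0.178,0],0],
  ],
)

```text
time: 14.52
tool_pos: [0.5823, 0.1092, 0.1567]
tool_rot: [-0.001, 0.721, 0.693, -0.001]
contact_force: [0.0, -0.6, -5.1]
gripper_width: 0.319
```

```bash
python3 - <<'E'
from fit import *
snap('r1',[('scene',(0.584,.109,0.05,35)),('wrist',None)])
print(locate(['r1_scene.npz','r1_wrist.npz'],'red_stone',(.583,.109),fith=True))
E
```

```text
14.525 [0.5823 0.1092 0.1567] [-0.0009  0.7212  0.6927 -0.0008] [ 0.  -0.6 -5.1] 0.319
scene crop origin 296 151 size (70, 70, 3)
[([0.5844, 0.1085, 0.0284], np.float64(0.713)), ([0.622, 0.1018, -0.0393], np.float64(0.732))]
```

View pics/r1.png

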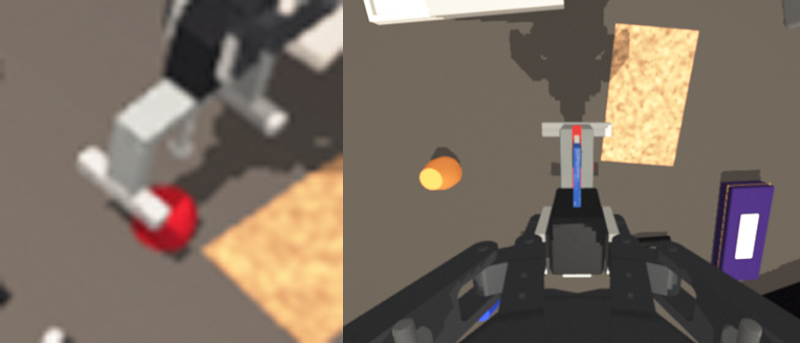

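>>> play_rows(
  deltas=[
    [[0.0015,-0.001,-0.025],0],
    [[0.0015,-0.001,-0.045],0],
    [[0.0015,-0.001,-0.06],0],
    [[0.0015,-0.001,-0.07],0],
    [[0.0015,-0.001,-0.075],0],
  ],
)

```text
time: 15.25
tool_pos: [0.5851, 0.106, 0.0826]
tool_rot: [-0.0, 0.722, 0.691, -0.0]
contact_force: [-1.3, 0.5, -3.2]
gripper_width: 0.317
```

>>> play_rows(
  deltas=[
    [[0,0,-0.001],0],
    [[0,0,-0.002],0],
    [[0,0,-0.002],0],
  ],
)

```text
time: 15.62
tool_pos: [0.5857, 0.1064, 0.0816]
tool_rot: [0.0, 0.722, 0.692, 0.0]
contact_force: [-0.4, -0.4, -3.1]
gripper_width: 0.315
```

>>> play_rows(
  deltas=[
    [[0,0,0.02],0],
    [[-0.0015,0.002,0.02],0],
    [[-0.0015,0.002,0.02],0],
    [[-0.0015,0.002,0.02],0],
  ],
)

```text
time: 16.12
tool_pos: [0.5836, 0.1083, 0.1009]
tool_rot: [-0.0, 0.722, 0.692, -0.0]
contact_force: [0.5, -0.1, -3.7]
gripper_width: 0.322
```

```bash
python3 - <<'E'
from fit import *
snap('r2',[('scene',(0.584,.109,0.05,35)),('wrist',None)])
print(locate(['r2_scene.npz'],'red_stone',(.583,.109),fith=True))
E
```

```text
16.125 [0.5836 0.1083 0.1009] [-1.000e-04  7.223e-01  6.916e-01 -0.000e+00] [ 0.5 -0.1 -3.7] 0.322
scene crop origin 296 151 size (70, 70, 3)
[([0.5866, 0.1089, 0.0254], np.float64(0.732))]
```

View pics/r2.png

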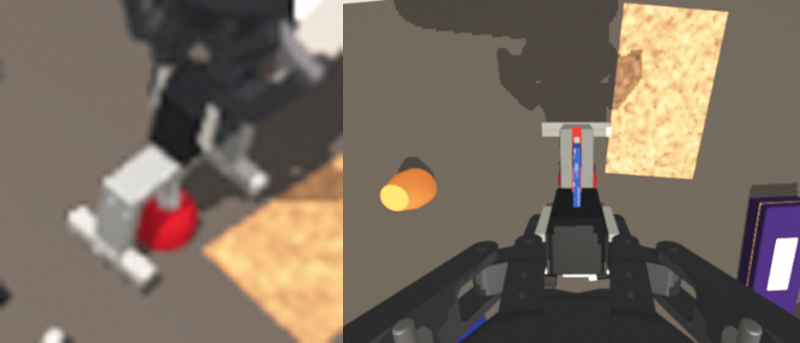

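>>> play_rows(
  deltas=[
    [[0,0,-0.01],0],
    [[0,0,-0.017],0],
    [[0,0,-0.02],0],
    [[0,0,-0.022],0],
    [[0,0,-0.022],0],
  ],
)

```text
time: 16.85
tool_pos: [0.5833, 0.1082, 0.0809]
tool_rot: [-0.001, 0.722, 0.692, -0.001]
contact_force: [-6.7, 0.4, 8.5]
gripper_width: 0.318
```

>>> play_rows(
  deltas=[
    [[0,0,-0.001],0],
    [[0,0,-0.001],0],
  ],
)

```text
time: 17.1
tool_pos: [0.5833, 0.1082, 0.0809]
tool_rot: [-0.001, 0.722, 0.692, -0.001]
contact_force: [-9.4, -0.2, 13.9]
gripper_width: 0.319
```

>>> play_rows(
  deltas=[
    [[0,0,0],0],
    [[0,0,0],0],
    [[0,0,0],0],
    [[0,0,0],0],
    [[0,0,0],0],
  ],
  grip=0.1,
)

```text
time: 17.73
tool_pos: [0.5837, 0.1082, 0.0779]
tool_rot: [-0.0, 0.722, 0.692, -0.0]
contact_force: [-0.7, 0.6, -0.0]
gripper_width: 0.554
```

>>> play_rows(
  deltas=[
    [[0,0,0.04],0],
    [[0,0,0.08],0],
    [[-0.03,0,0.12],0],
    [[-0.08,0,0.14],0],
    [[-0.14,-0.02,0.14],0],
  ],
)

```text
time: 18.35
tool_pos: [0.4447, 0.0888, 0.221]
tool_rot: [0.002, 0.722, 0.692, 0.002]
contact_force: [-0.8, -0.6, 1.2]
gripper_width: 0.549
```

>>> play_rows(
  deltas=[
    [[-0.04,0,0],0],
    [[-0.04,0,0],0],
    [[-0.04,0,0],0],
  ],
)

```text
time: 18.73
tool_pos: [0.4049, 0.0885, 0.2185]
tool_rot: [0.0, 0.722, 0.692, 0.0]
contact_force: [-0.4, 0.5, 0.5]
gripper_width: 0.554
```

```bash
cat >> h.py <<'E'
def zoom(tag,p,cam='wrist',w=50):
    q=np.load(f'{tag}_{cam}.npz');P=dict(mtx=q['K'],world_from_camera=q['T'])
    u,v=map(int,proj(P,p));x0,y0=min(max(0,u-w),512-2*w),min(max(0,v-w),384-2*w);print('zoom origin',x0,y0)
    return cv2.resize(q['im'][y0:y0+2*w,x0:x0+2*w],(600,600),interpolation=cv2.INTER_CUBIC)
E
python3 - <<'E'
from fit import *
snap('r3',[('scene',(0.584,.109,0.05,35)),('wrist',None)])
cv2.imwrite('pics/r3z.png',zoom('r3',(.584,.13,.07)))
E
```

```text
18.725 [0.4049 0.0885 0.2185] [4.000e-04 7.223e-01 6.916e-01 5.000e-04] [-0.4  0.5  0.5] 0.554
scene crop origin 296 151 size (70, 70, 3)
zoom origin 382 88
```

View pics/r3.png

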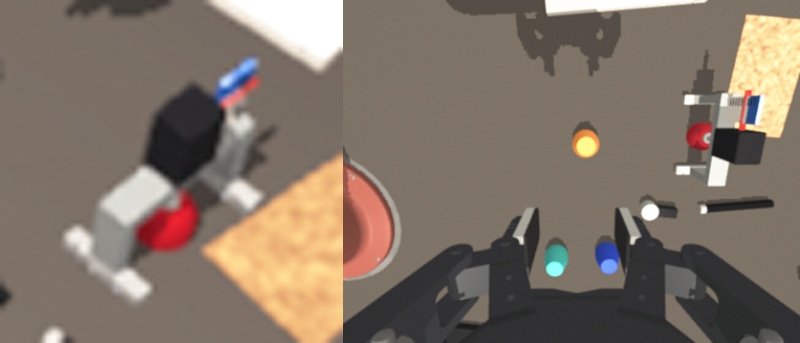

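View pics/r3z.png

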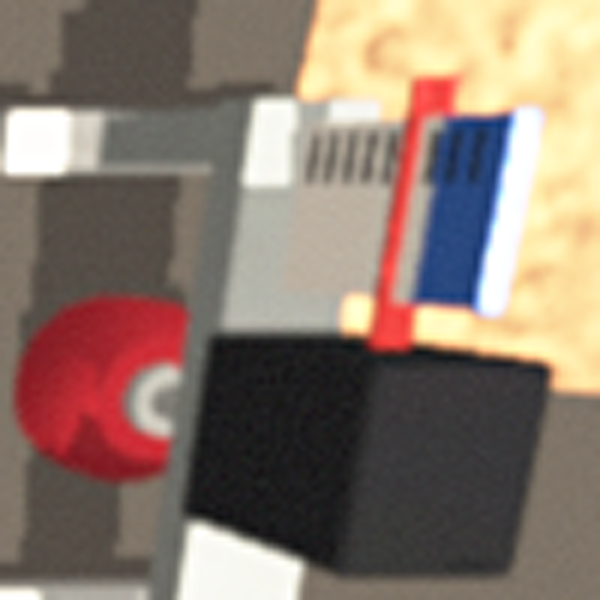

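>>> play_rows(
  deltas=[
    [[0.06,0.01,0],0],
    [[0.12,0.02,0],0],
    [[0.179,0.02,0],0],
    [[0.179,0.02,-0.04],0],
    [[0.179,0.02,-0.06],0],
  ],
  grip=0.4,
)

```text
time: 19.45
tool_pos: [0.5831, 0.1084, 0.1543]
tool_rot: [-0.002, 0.722, 0.692, -0.002]
contact_force: [-1.0, -0.5, -0.5]
gripper_width: 0.699
```

>>> play_rows(
  deltas=[
    [[0,0,0],0],
    [[0,0,-0.03],0],
    [[0,0,-0.06],0],
    [[0,0,-0.081],0],
    [[0,0,-0.081],0],
  ],
)

```text
time: 20.08
tool_pos: [0.5824, 0.1084, 0.0761]
tool_rot: [-0.001, 0.722, 0.692, -0.001]
contact_force: [0.3, -0.6, 0.4]
gripper_width: 0.702
```

>>> play_rows(
  deltas=[
    [[0,0,0],0],
    [[0,0,0],0],
    [[0,0,0],0],
    [[0,0,0],0],
    [[0,0,0],0],
  ],
  grip=-1,
)

```text
time: 20.7
tool_pos: [0.5846, 0.1086, 0.079]
tool_rot: [0.001, 0.722, 0.692, 0.001]
contact_force: [-1.6, -0.1, 5.0]
gripper_width: 0.318
```

```bash
python3 - <<'E'
from fit import *
HUE['amber_stone']=[(8,30)]
print(locate(['top0.npz','scene0.npz'],'amber_stone',(.419,.105),fith=True))
for f in ['r3_wrist.npz']:
  print(locate([f],'amber_stone',(.419,.105),w=60,fith=True))
  print(locate([f],'blue_stone',(.446,-.078),w=60,fith=True))
snap('a0',[('top',None),('scene',None)])
print(locate(['a0_scene.npz','a0_top.npz'],'amber_stone',(.419,.105),fith=True))
E
```

```text
[([0.4185, 0.1067, 0.0321], np.float64(0.925)), ([0.4184, 0.1046, 0.0408], np.float64(0.94))]
[([0.4187, 0.1058, 0.0293], np.float64(0.899))]
[([0.4475, -0.0788, 0.0229], np.float64(0.761))]
20.7 [0.5846 0.1086 0.079 ] [0.0009 0.7223 0.6916 0.001 ] [-1.6 -0.1  5. ] 0.318
[([0.4184, 0.1046, 0.0408], np.float64(0.94)), ([0.4191, 0.1039, 0.0339], np.float64(0.701))]
```

View pics/a0.png

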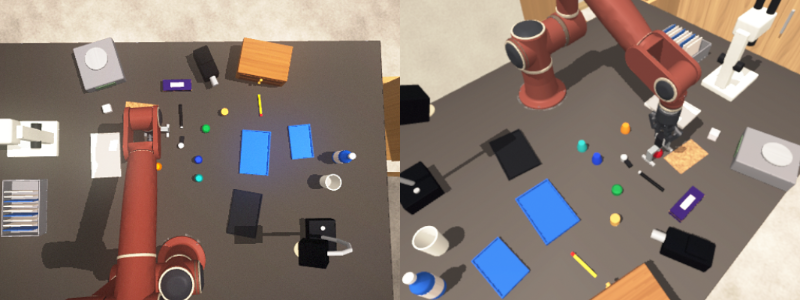

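>>> play_rows(
  deltas=[
    [[0,0,0.03],0],
    [[0,0,0.07],0],
    [[-0.05,-0.0035,0.08],0],
    [[-0.1,-0.0035,0.08],0],
    [[-0.15,-0.0035,0.08],0],
  ],
)

```text
time: 21.42
tool_pos: [0.4313, 0.1048, 0.1559]
tool_rot: [-0.001, 0.722, 0.691, -0.001]
contact_force: [-1.2, 0.9, -3.1]
gripper_width: 0.32
```

>>> play_rows(
  deltas=[
    [[-0.016,0,0],0],
    [[-0.016,0,-0.02],0],
    [[-0.016,0,-0.02],0],
    [[-0.016,0,-0.02],0],
  ],
)

```text
time: 21.92
tool_pos: [0.4174, 0.1049, 0.137]
tool_rot: [-0.0, 0.722, 0.692, -0.0]
contact_force: [-0.6, -0.5, -3.6]
gripper_width: 0.32
```

```bash
python3 - <<'E'
from fit import *
HUE['amber_stone']=[(8,30)]
snap('a1',[('scene',(0.418,.105,0.05,35)),('wrist',None)])
print(locate(['a1_scene.npz'],'amber_stone',(.419,.105),fith=True))
E
```

```text
21.925 [0.4174 0.1049 0.137 ] [-2.000e-04  7.223e-01  6.915e-01 -3.000e-04] [-0.6 -0.5 -3.6] 0.32
scene crop origin 253 121 size (70, 70, 3)
[([0.4197, 0.1054, 0.038], np.float64(0.876))]
```

View pics/a1.png

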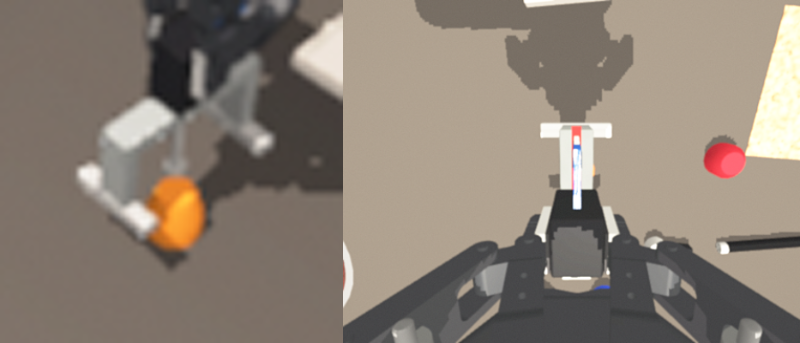

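>>> play_rows(
  deltas=[
    [[0.0015,0,0],0],
    [[0.0015,0,-0.005],0],
    [[0.0015,0,-0.005],0],
  ],
)

```text
time: 22.4
tool_pos: [0.4185, 0.1049, 0.1314]
tool_rot: [-0.0, 0.722, 0.692, -0.001]
contact_force: [-0.2, 0.1, -3.9]
gripper_width: 0.316
```

>>> play_rows(
  deltas=[
    [[0,0,-0.015],0],
    [[0,0,-0.03],0],
    [[0,0,-0.043],0],
    [[0,0,-0.05],0],
    [[0,0,-0.052],0],
  ],
)

```text
time: 23.02
tool_pos: [0.4183, 0.1049, 0.0793]
tool_rot: [-0.001, 0.722, 0.692, -0.001]
contact_force: [-0.4, -0.2, -2.3]
gripper_width: 0.319
```

>>> play_rows(
  deltas=[
    [[0,0,0],0],
    [[0,0,0],0],
  ],
)

```text
time: 23.28
tool_pos: [0.4191, 0.105, 0.0805]
tool_rot: [0.0, 0.722, 0.692, 0.0]
contact_force: [-1.3, 0.7, -3.1]
gripper_width: 0.319
```

>>> play_rows(
  deltas=[
    [[0,0,-0.001],0],
    [[0,0,-0.002],0],
    [[0,0,-0.002],0],
  ],
)

```text
time: 23.65
tool_pos: [0.4193, 0.105, 0.0791]
tool_rot: [0.0, 0.722, 0.692, 0.0]
contact_force: [-3.9, -0.9, 5.8]
gripper_width: 0.317
```

>>> play_rows(
  deltas=[
    [[0,0,0],0],
    [[0,0,0],0],
    [[0,0,0],0],
    [[0,0,0],0],
    [[0,0,0],0],
  ],
  grip=0.1,
)

```text
time: 24.28
tool_pos: [0.419, 0.105, 0.078]
tool_rot: [0.0, 0.722, 0.692, 0.0]
contact_force: [-0.8, 0.9, 0.5]
gripper_width: 0.551
```

>>> play_rows(
  deltas=[
    [[0,0,0.04],0],
    [[0,0,0.08],0],
    [[0.03,0,0.12],0],
    [[0.08,0,0.14],0],
    [[0.14,-0.02,0.14],0],
  ],
)

```text
time: 24.9
tool_pos: [0.5611, 0.086, 0.2214]
tool_rot: [0.002, 0.722, 0.692, 0.002]
contact_force: [0.0, 1.1, 0.9]
gripper_width: 0.551
```

>>> play_rows(
  deltas=[
    [[0.04,0,0],0],
    [[0.04,0,0],0],
    [[0.04,0,0],0],
  ],
)

```text
time: 25.28
tool_pos: [0.5976, 0.0853, 0.2175]
tool_rot: [-0.0, 0.722, 0.692, -0.0]
contact_force: [-0.6, -0.7, 0.0]
gripper_width: 0.548
```

```bash
python3 - <<'E'
from fit import *
snap('a3',[('scene',(0.419,.105,0.05,35)),('wrist',None)])
cv2.imwrite('pics/a3z.png',zoom('a3',(.419,.13,.07)))
E
```

```text
25.275 [0.5976 0.0853 0.2175] [-5.000e-04  7.223e-01  6.916e-01 -5.000e-04] [-0.6 -0.7  0. ] 0.548
scene crop origin 253 121 size (70, 70, 3)
zoom origin 39 100
```

View pics/a3.png

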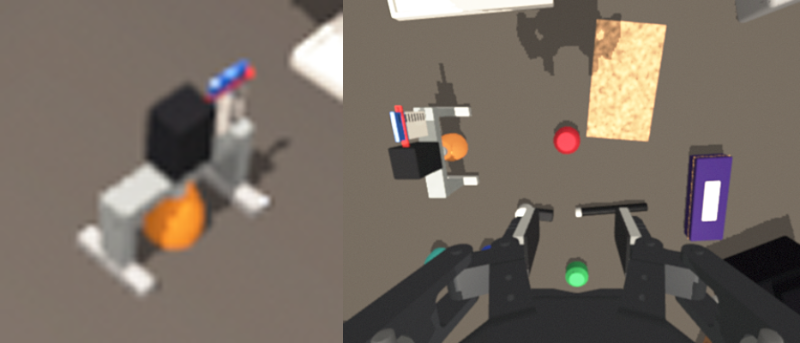

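View pics/a3z.png

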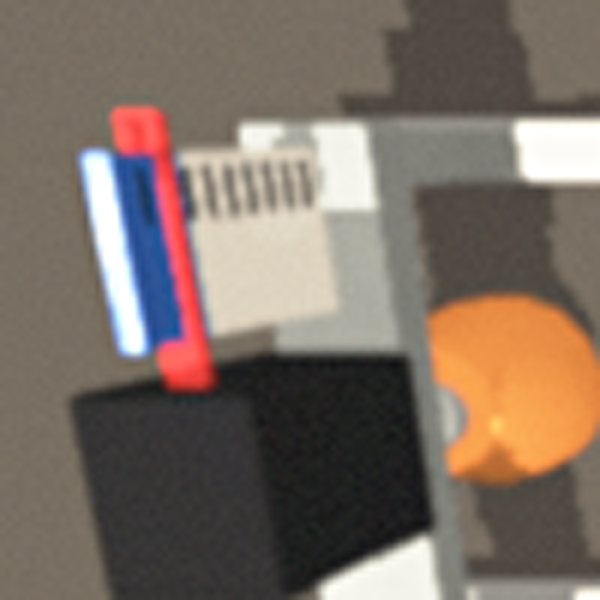

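>>> play_rows(
  deltas=[
    [[-0.06,0.01,0],0],
    [[-0.12,0.02,0],0],
    [[-0.179,0.02,0],0],
    [[-0.179,0.02,-0.04],0],
    [[-0.179,0.02,-0.06],0],
  ],
  grip=0.4,
)

```text
time: 26.0
tool_pos: [0.4172, 0.1054, 0.1572]
tool_rot: [0.001, 0.722, 0.692, 0.001]
contact_force: [0.0, 0.4, 0.5]
gripper_width: 0.703
```

>>> play_rows(
  deltas=[
    [[0,0,0],0],
    [[0,0,-0.03],0],
    [[0,0,-0.06],0],
    [[0,0,-0.08],0],
    [[0,0,-0.08],0],
  ],
)

```text
time: 26.62
tool_pos: [0.4185, 0.1052, 0.0776]
tool_rot: [-0.001, 0.722, 0.692, -0.001]
contact_force: [-1.2, 0.5, 0.4]
gripper_width: 0.699
```

>>> play_rows(
  deltas=[
    [[0,0,0],0],
    [[0,0,0],0],
    [[0,0,0],0],
    [[0,0,0],0],
    [[0,0,0],0],
  ],
  grip=-1,
)

```text
time: 27.25
tool_pos: [0.4204, 0.1053, 0.0798]
tool_rot: [0.001, 0.722, 0.692, 0.001]
contact_force: [-1.7, 0.4, 7.7]
gripper_width: 0.32
```

```bash
python3 - <<'E'
from fit import *
print(locate(['a3_wrist.npz'],'green_stone',(.588,-.116),w=60,fith=True))
snap('g0',[('top',None),('scene',None)])
print(locate(['g0_scene.npz','g0_top.npz'],'green_stone',(.588,-.116),fith=True))
print(locate(['g0_scene.npz','g0_top.npz'],'blue_stone',(.446,-.078),fith=True))
E
```

```text
[([0.5886, -0.1165, 0.0222], np.float64(0.96))]
27.25 [0.4204 0.1053 0.0798] [0.0008 0.7223 0.6916 0.001 ] [-1.7  0.4  7.7] 0.32
[([0.5879, -0.1152, 0.0235], np.float64(0.942)), ([0.5893, -0.1142, 0.0288], np.float64(0.973))]
[([0.4461, -0.0783, 0.0374], np.float64(0.978)), ([0.4478, -0.0774, 0.0289], np.float64(0.964))]
```

View pics/g0.png

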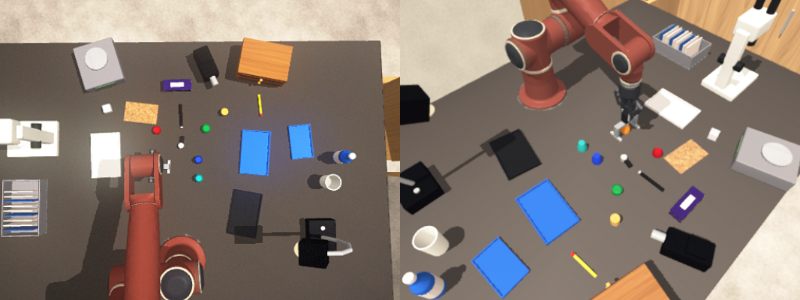

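>>> play_rows(
  deltas=[
    [[0,0,0.04],0],
    [[0,0,0.08],0],
    [[0.035,-0.045,0.085],0],
    [[0.07,-0.09,0.085],0],
    [[0.105,-0.135,0.085],0],
  ],
)

```text
time: 27.98
tool_pos: [0.5246, -0.0311, 0.1623]
tool_rot: [-0.0, 0.722, 0.692, -0.0]
contact_force: [0.6, 0.1, -3.8]
gripper_width: 0.32
```

>>> play_rows(
  deltas=[
    [[0.035,-0.045,0],0],
    [[0.063,-0.086,0],0],
    [[0.063,-0.086,-0.025],0],
    [[0.063,-0.086,-0.025],0],
    [[0.063,-0.086,-0.025],0],
  ],
)

```text
time: 28.6
tool_pos: [0.5867, -0.1153, 0.1377]
tool_rot: [-0.0, 0.722, 0.692, -0.0]
contact_force: [0.8, -1.0, -4.1]
gripper_width: 0.317
```

```bash
python3 - <<'E'
from fit import *
snap('g1',[('scene',(0.588,-.115,0.05,35)),('wrist',None)])
print(locate(['g1_scene.npz'],'green_stone',(.588,-.115),fith=True))
E
```

```text
28.6 [ 0.5867 -0.1153  0.1377] [-5.000e-04  7.221e-01  6.917e-01 -3.000e-04] [ 0.8 -1.  -4.1] 0.317
scene crop origin 243 199 size (70, 70, 3)
[([0.5882, -0.1156, 0.0237], np.float64(0.93))]
```

View pics/g1.png

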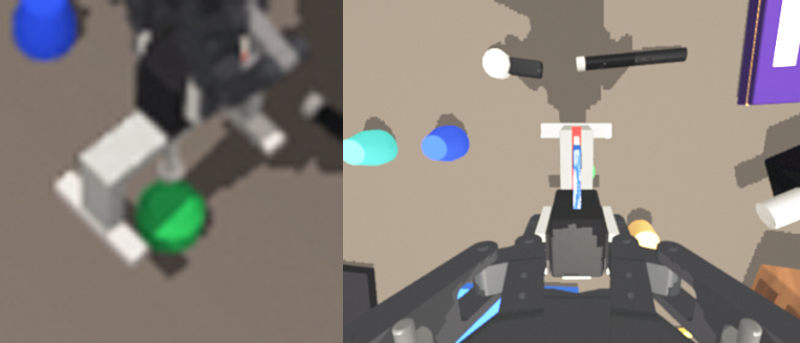

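Green is centred but needs about +1.5 mm in x (it shows only on the right of the bar, at about (594,172)).

>>> play_rows(
  deltas=[
    [[0.0017,0,0],0],
    [[0.0017,0,-0.015],0],
    [[0.0017,0,-0.02],0],
    [[0.0017,0,-0.02],0],
  ],
)

```text
time: 29.2
tool_pos: [0.5881, -0.1155, 0.1166]
tool_rot: [-0.001, 0.722, 0.692, -0.001]
contact_force: [-0.4, 0.3, -4.4]
gripper_width: 0.319
```

>>> play_rows(
  deltas=[
    [[0,0,-0.015],0],
    [[0,0,-0.027],0],
    [[0,0,-0.034],0],
    [[0,0,-0.037],0],
    [[0,0,-0.037],0],
  ],
)

```text
time: 29.82
tool_pos: [0.5887, -0.1158, 0.0809]
tool_rot: [-0.0, 0.722, 0.692, -0.0]
contact_force: [-0.7, -0.1, -3.7]
gripper_width: 0.321
```

>>> play_rows(
  deltas=[
    [[0,0,-0.001],0],
    [[0,0,-0.0015],0],
    [[0,0,-0.0015],0],
  ],
)

```text
time: 30.2
tool_pos: [0.5891, -0.1159, 0.08]
tool_rot: [0.0, 0.722, 0.692, 0.0]
contact_force: [-1.4, 1.0, -0.9]
gripper_width: 0.317
```

>>> play_rows(
  deltas=[
    [[0,0,-0.001],0],
    [[0,0,-0.001],0],
  ],
)

```text
time: 30.45
tool_pos: [0.5892, -0.1159, 0.0799]
tool_rot: [0.0, 0.722, 0.692, 0.0]
contact_force: [-4.9, 1.3, 4.7]
gripper_width: 0.321
```

>>> play_rows(
  deltas=[
    [[0,0,0],0],
    [[0,0,0],0],
    [[0,0,0],0],
    [[0,0,0],0],
    [[0,0,0],0],
  ],
  grip=0.1,
)

```text
time: 31.08
tool_pos: [0.589, -0.1158, 0.0786]
tool_rot: [0.0, 0.722, 0.692, 0.0]
contact_force: [-0.4, -0.9, 0.2]
gripper_width: 0.552
```

>>> play_rows(
  deltas=[
    [[0,0,0.04],0],
    [[0,0,0.08],0],
    [[-0.03,0,0.12],0],
    [[-0.08,0,0.14],0],
    [[-0.14,-0.02,0.14],0],
  ],
)

```text
time: 31.7
tool_pos: [0.4499, -0.1357, 0.2215]
tool_rot: [0.002, 0.721, 0.692, 0.001]
contact_force: [-0.1, -0.9, 1.0]
gripper_width: 0.548
```

>>> play_rows(
  deltas=[
    [[-0.04,0,0],0],
    [[-0.04,0,0],0],
    [[-0.04,0,0],0],
  ],
)

```text
time: 32.08
tool_pos: [0.4102, -0.1357, 0.219]
tool_rot: [0.001, 0.722, 0.692, 0.0]
contact_force: [1.0, -0.4, -0.8]
gripper_width: 0.55
```

```bash
python3 - <<'E'
from fit import *
snap('g3',[('scene',(0.588,-.115,0.05,35)),('wrist',None)])
cv2.imwrite('pics/g3z.png',zoom('g3',(.588,-.09,.07)))
E
```

```text
32.075 [ 0.4102 -0.1357  0.219 ] [6.000e-04 7.223e-01 6.915e-01 3.000e-04] [ 1.  -0.4 -0.8] 0.55
scene crop origin 243 199 size (70, 70, 3)
zoom origin 381 84
```

View pics/g3.png

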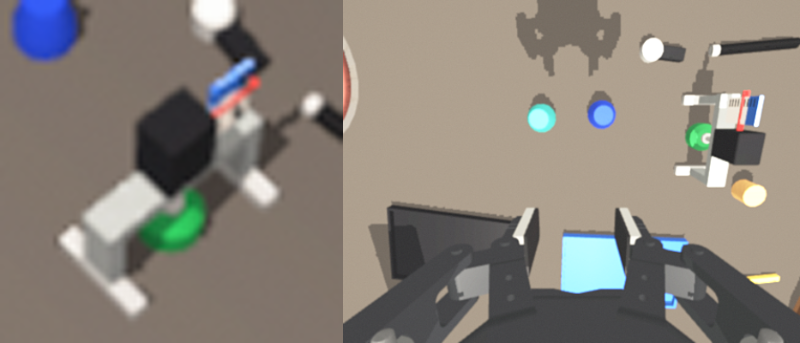

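View pics/g3z.png

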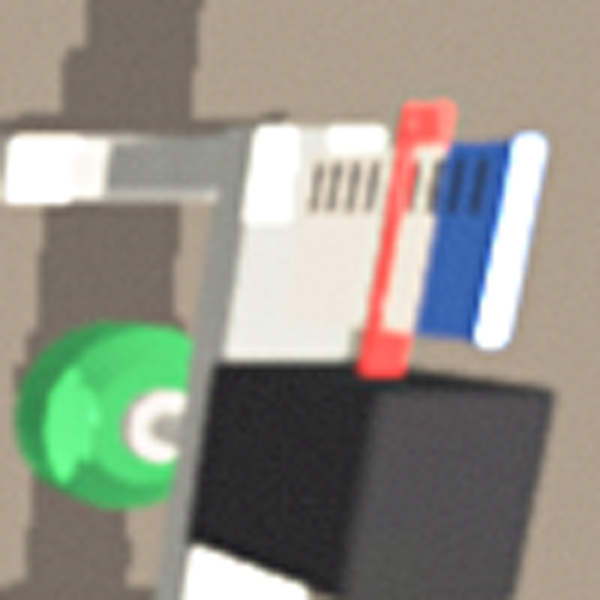

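>>> play_rows(
  deltas=[
    [[0.06,0.01,0],0],
    [[0.12,0.02,0],0],
    [[0.179,0.02,0],0],
    [[0.179,0.02,-0.04],0],
    [[0.179,0.02,-0.06],0],
  ],
  grip=0.4,
)

```text
time: 32.8
tool_pos: [0.5885, -0.1147, 0.1549]
tool_rot: [-0.002, 0.722, 0.692, -0.001]
contact_force: [-0.9, -1.2, -0.6]
gripper_width: 0.699
```

>>> play_rows(
  deltas=[
    [[0,0,0],0],
    [[0,0,-0.03],0],
    [[0,0,-0.06],0],
    [[0,0,-0.081],0],
    [[0,0,-0.081],0],
  ],
)

```text
time: 33.42
tool_pos: [0.5877, -0.1154, 0.0766]
tool_rot: [-0.001, 0.722, 0.691, -0.001]
contact_force: [-0.8, 1.1, -0.5]
gripper_width: 0.7
```

>>> play_rows(
  deltas=[
    [[0,0,0],0],
    [[0,0,0],0],
    [[0,0,0],0],
    [[0,0,0],0],
    [[0,0,0],0],
  ],
  grip=-1,
)

```text
time: 34.05
tool_pos: [0.5897, -0.116, 0.0795]
tool_rot: [0.001, 0.722, 0.692, 0.001]
contact_force: [-2.4, -0.2, 6.1]
gripper_width: 0.313
```

```bash
python3 - <<'E'
from fit import *
print(locate(['g3_wrist.npz'],'blue_stone',(.446,-.079),w=60,fith=True))
snap('bl0',[('top',None),('scene',None)])
print(locate(['bl0_scene.npz','bl0_top.npz'],'blue_stone',(.446,-.079),fith=True))
E
```

```text
[([0.447, -0.0792, 0.0295], np.float64(0.474))]
34.05 [ 0.5897 -0.116   0.0795] [1.200e-03 7.223e-01 6.916e-01 6.000e-04] [-2.4 -0.2  6.1] 0.313
no blue_stone bl0_top.npz
[([0.4463, -0.0784, 0.0381], np.float64(0.978))]
```

View pics/bl0.png

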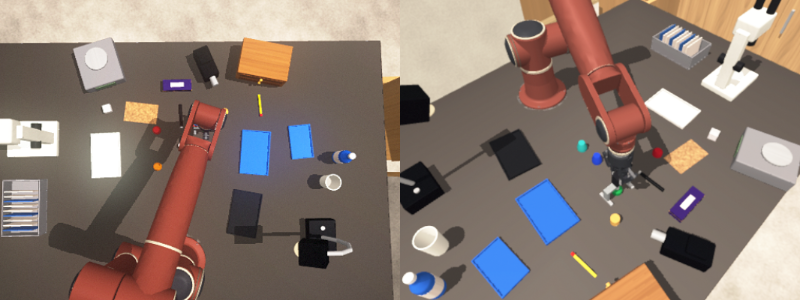

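```bash
python3 - <<'E'
from h import *
cv2.imwrite('pics/bluecrop.png',zoom('g3',(.41,-.079,.02),w=50))
E
```

```text
zoom origin 209 79
```

View pics/bluecrop.png

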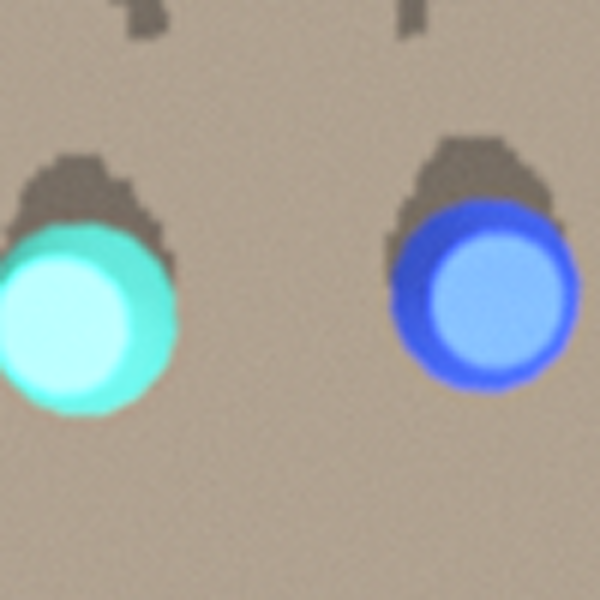

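>>> play_rows(
  deltas=[
    [[0,0,0.04],0],
    [[0,0,0.08],0],
    [[-0.045,0.012,0.085],0],
    [[-0.09,0.024,0.085],0],
    [[-0.142,0.0375,0.085],0],
  ],
)

```text
time: 34.78
tool_pos: [0.4448, -0.0775, 0.1614]
tool_rot: [-0.001, 0.722, 0.692, -0.0]
contact_force: [-0.6, 0.4, -4.1]
gripper_width: 0.322
```

>>> play_rows(
  deltas=[
    [[0,0,0],0],
    [[0,0,-0.025],0],
    [[0,0,-0.025],0],
    [[0,0,-0.025],0],
  ],
)

```text
time: 35.28
tool_pos: [0.4472, -0.0782, 0.1379]
tool_rot: [-0.0, 0.722, 0.692, 0.0]
contact_force: [0.2, 0.2, -3.8]
gripper_width: 0.321
```

```bash
python3 - <<'E'
from fit import *
snap('bl1',[('scene',(0.447,-.079,0.05,35)),('wrist',None)])
print(locate(['bl1_scene.npz'],'blue_stone',(.446,-.079),fith=True))
E
```

```text
35.275 [ 0.4472 -0.0782  0.1379] [-0.      0.7223  0.6916  0.    ] [ 0.2  0.2 -3.8] 0.321
scene crop origin 216 160 size (70, 70, 3)
[([0.4462, -0.0783, 0.034], np.float64(0.928))]
```

View pics/bl1.png

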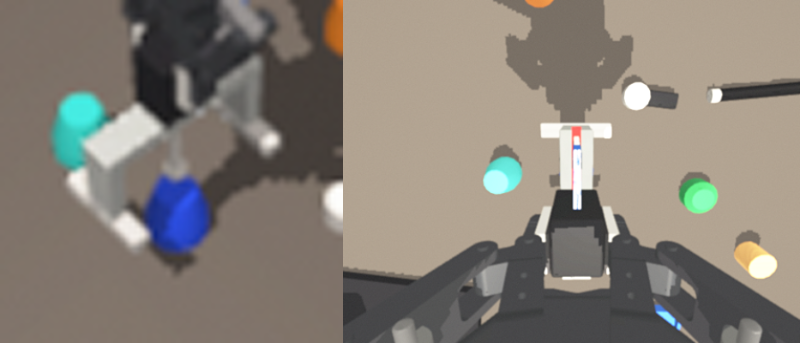

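>>> play_rows(
  deltas=[
    [[0,0,-0.015],0],
    [[0,0,-0.03],0],
    [[0,0,-0.045],0],
    [[0,0,-0.055],0],
    [[0,0,-0.058],0],
  ],
)

```text
time: 36.0
tool_pos: [0.446, -0.0778, 0.0797]
tool_rot: [-0.001, 0.722, 0.692, -0.001]
contact_force: [-8.1, 3.3, 13.5]
gripper_width: 0.32
```

>>> play_rows(
  deltas=[
    [[0,0,0],0],
    [[0,0,-0.001],0],
    [[0,0,-0.001],0],
  ],
)

```text
time: 36.38
tool_pos: [0.4466, -0.078, 0.0797]
tool_rot: [-0.0, 0.722, 0.692, -0.0]
contact_force: [-4.5, 1.4, 5.3]
gripper_width: 0.318
```

>>> play_rows(
  deltas=[
    [[0,0,0],0],
    [[0,0,0],0],
    [[0,0,0],0],
    [[0,0,0],0],
    [[0,0,0],0],
  ],
  grip=0.1,
)

```text
time: 37.0
tool_pos: [0.4467, -0.0781, 0.0785]
tool_rot: [0.0, 0.722, 0.692, 0.0]
contact_force: [-0.8, 0.5, -0.9]
gripper_width: 0.555
```

>>> play_rows(
  deltas=[
    [[0,0,0.04],0],
    [[0,0,0.08],0],
    [[0.03,0,0.12],0],
    [[0.08,0,0.14],0],
    [[0.14,-0.02,0.14],0],
  ],
)

```text
time: 37.62
tool_pos: [0.5889, -0.0976, 0.2222]
tool_rot: [0.003, 0.722, 0.692, 0.002]
contact_force: [-0.2, -0.6, 0.6]
gripper_width: 0.549
```

>>> play_rows(
  deltas=[
    [[0.04,0,0],0],
    [[0.04,0,0],0],
    [[0.04,0,0],0],
  ],
)

```text
time: 38.0
tool_pos: [0.6253, -0.0977, 0.218]
tool_rot: [-0.001, 0.722, 0.692, -0.0]
contact_force: [-0.1, 0.1, 0.1]
gripper_width: 0.553
```

```bash
python3 - <<'E'
from fit import *
snap('bl3',[('scene',(0.447,-.079,0.05,35)),('wrist',None)])
cv2.imwrite('pics/bl3z.png',zoom('bl3',(.447,-.055,.07)))
E
```

```text
38.0 [ 0.6253 -0.0977  0.218 ] [-5.000e-04  7.223e-01  6.916e-01 -4.000e-04] [-0.1  0.1  0.1] 0.553
scene crop origin 216 160 size (70, 70, 3)
zoom origin 40 102
```

View pics/bl3.png

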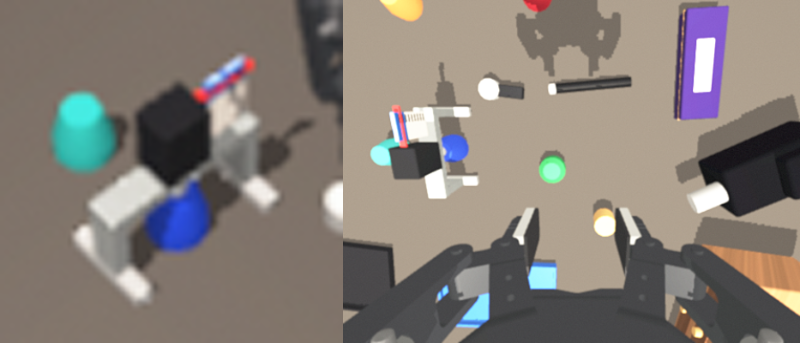

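View pics/bl3z.png

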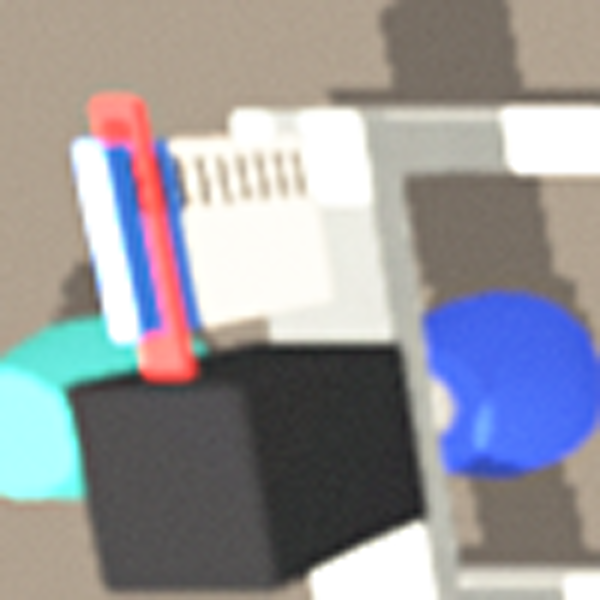

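>>> play_rows(
  deltas=[
    [[-0.06,0.01,0],0],
    [[-0.12,0.02,0],0],
    [[-0.179,0.02,0],0],
    [[-0.179,0.02,-0.04],0],
    [[-0.179,0.02,-0.06],0],
  ],
  grip=0.4,
)

```text
time: 38.72
tool_pos: [0.4449, -0.0774, 0.1577]
tool_rot: [0.001, 0.722, 0.691, 0.0]
contact_force: [-0.2, 0.5, 0.0]
gripper_width: 0.699
```

>>> play_rows(
  deltas=[
    [[0,0,0],0],
    [[0,0,-0.03],0],
    [[0,0,-0.06],0],
    [[0,0,-0.08],0],
    [[0,0,-0.08],0],
  ],
)

```text
time: 39.35
tool_pos: [0.4463, -0.0776, 0.0781]
tool_rot: [-0.001, 0.722, 0.692, -0.0]
contact_force: [-0.2, -0.0, 0.1]
gripper_width: 0.701
```

>>> play_rows(
  deltas=[
    [[0,0,0],0],
    [[0,0,0],0],
    [[0,0,0],0],
    [[0,0,0],0],
    [[0,0,0],0],
  ],
  grip=-1,
)

```text
time: 39.98
tool_pos: [0.448, -0.0783, 0.0803]
tool_rot: [0.001, 0.722, 0.692, 0.0]
contact_force: [-2.6, -0.6, 6.3]
gripper_width: 0.316
```

>>> play_rows(
  deltas=[
    [[0,0,0.04],0],
    [[0,0,0.08],0],
    [[0.03,0.045,0.09],0],
    [[0.06,0.085,0.09],-0.03],
    [[0.09,0.125,0.09],-0.082],
  ],
)

```text
time: 40.6
tool_pos: [0.5372, 0.0485, 0.1678]
tool_rot: [-0.0, 0.751, 0.661, -0.0]
contact_force: [0.7, -0.5, -4.3]
gripper_width: 0.32
```

>>> play_rows(
  deltas=[
    [[0.04,0.042,0],0],
    [[0.08,0.084,0],0],
    [[0.1275,0.132,0],0],
    [[0.1275,0.132,-0.03],0],
    [[0.1275,0.132,-0.04],0],
  ],
)

```text
time: 41.22
tool_pos: [0.6622, 0.1794, 0.124]
tool_rot: [-0.002, 0.75, 0.662, -0.003]
contact_force: [-0.0, -0.7, -5.1]
gripper_width: 0.32
```

>>> play_rows(
  deltas=[
    [[0,0,0],0],
    [[0,0,0],0],
  ],
)

```text
time: 41.48
tool_pos: [0.6646, 0.1785, 0.1297]
tool_rot: [0.0, 0.75, 0.661, 0.001]
contact_force: [-0.3, -0.3, -4.2]
gripper_width: 0.318
```

```bash
python3 - <<'E'
from fit import *
snap('p1',[('scene',(0.665,.18,0.03,40)),('wrist',None)])
E
```

```text
41.475 [0.6646 0.1785 0.1297] [4.000e-04 7.504e-01 6.610e-01 6.000e-04] [-0.3 -0.3 -4.2] 0.318
scene crop origin 327 153 size (80, 80, 3)
```

View pics/p1.png

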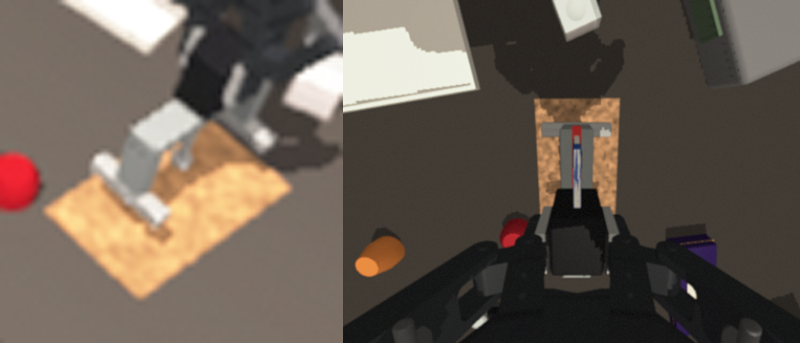

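>>> play_rows(
  deltas=[
    [[0,0.002,-0.015],0],
    [[0,0.002,-0.03],0],
    [[0,0.002,-0.043],0],
    [[0,0.002,-0.048],0],
    [[0,0.002,-0.049],0],
  ],
)

```text
time: 42.2
tool_pos: [0.6639, 0.1813, 0.0805]
tool_rot: [-0.001, 0.75, 0.661, -0.001]
contact_force: [-6.6, -0.1, 6.2]
gripper_width: 0.317
```

>>> play_rows(
  deltas=[
    [[0,0,0],0],
    [[0,0,-0.001],0],
    [[0,0,-0.001],0],
  ],
)

```text
time: 42.58
tool_pos: [0.6647, 0.1813, 0.0804]
tool_rot: [0.0, 0.75, 0.661, 0.0]
contact_force: [-5.3, -1.2, 6.6]
gripper_width: 0.318
```

Release, rise and look.

>>> play_rows(
  deltas=[
    [[0,0,0],0],
    [[0,0,0],0],
    [[0,0,0],0],
    [[0,0,0],0],
    [[0,0,0],0],
  ],
  grip=0.3,
)

```text
time: 43.2
tool_pos: [0.6645, 0.1812, 0.0785]
tool_rot: [0.0, 0.75, 0.661, 0.0]
contact_force: [-0.4, 0.1, -0.3]
gripper_width: 0.647
```

>>> play_rows(
  deltas=[
    [[0,0,0.04],0],
    [[0,0,0.09],0],
    [[0,0,0.14],0],
    [[-0.05,-0.04,0.19],0],
    [[-0.08,-0.08,0.2],0],
  ],
)

```text
time: 43.82
tool_pos: [0.588, 0.105, 0.2803]
tool_rot: [0.002, 0.749, 0.662, 0.002]
contact_force: [1.6, -1.6, 0.6]
gripper_width: 0.649
```

>>> play_rows(
  deltas=[
    [[0,0,0],0],
    [[0,0,0],0],
    [[0,0,0],0],
  ],
  grip=1,
)

```text
time: 44.2
tool_pos: [0.5879, 0.1057, 0.2756]
tool_rot: [-0.001, 0.75, 0.662, -0.001]
contact_force: [-0.2, 0.4, -0.9]
gripper_width: 0.999
```

```bash
python3 - <<'E'
from fit import *
snap('p2',[('scene',(0.665,.18,0.03,40)),('wrist',None)])
im,d=grab_frame('top');P=camera_params('top');np.savez('p2_top.npz',im=im,d=d,K=P['mtx'],T=P['world_from_camera'])
HUE['amber_stone']=[(8,30)]
for f in ['p2_wrist','p2_scene','p2_top']:
    q=np.load(f+'.npz');P=dict(mtx=q['K'],world_from_camera=q['T'])
    C=cloud(q['d'],P);m=(np.abs(C[...,0]-.665)<.05)&(np.abs(C[...,1]-.18)<.075)&(C[...,2]>.045)&(C[...,2]<.072)
    p=C[m];print(f,len(p),cv2.minAreaRect((p[:,:2]*1000).astype(np.float32)) if len(p) else '')
    for n,g in [('red_stone',(.584,.109)),('amber_stone',(.419,.105))]:
        print(n,locate([f+'.npz'],n,g,w=60,fith=True))
m=(np.abs(C[...,2])<1) 
snap('p2',[('wrist',None)]) if 0 else None
for r in outline_of('wrist','pad')[:1]:
    q=np.load('p2_wrist.npz');C=cloud(q['d'],dict(mtx=q['K'],world_from_camera=q['T']));p=C[r['region']];p=p[np.abs(p[:,2])<.006];print('pad',cv2.minAreaRect((p[:,:2]*1000).astype(np.float32)))
E
```

```text
44.2 [0.5879 0.1057 0.2756] [-6.000e-04  7.498e-01  6.617e-01 -6.000e-04] [-0.2  0.4 -0.9] 0.999
scene crop origin 327 153 size (80, 80, 3)
p2_wrist 1010 ((662.2562255859375, 182.1383819580078), (112.3515853881836, 25.00191307067871), 83.47019958496094)
red_stone [([0.5841, 0.1082, 0.0346], np.float64(0.962))]
amber_stone [([0.4189, 0.106, 0.0397], np.float64(0.951))]
p2_scene 203 ((664.10595703125, 180.49258422851562), (114.02860260009766, 25.028697967529297), 79.54449462890625)
red_stone [([0.5838, 0.1086, 0.0278], np.float64(0.965))]
amber_stone [([0.4185, 0.1046, 0.0409], np.float64(0.94))]
p2_top 0 
red_stone [([0.585, 0.1424, 0.0078], np.float64(0.078))]
amber_stone [([0.4185, 0.1067, 0.0327], np.float64(0.903))]
pad ((665.9334106445312, 181.26492309570312), (150.6873779296875, 90.45565032958984), 83.2218017578125)
```

View pics/p2.png

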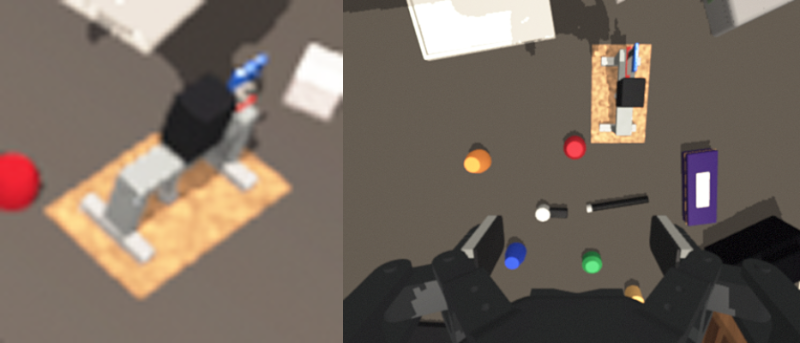

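>>> play_rows(
  deltas=[
    [[-0.004,0.003,-0.03],-0.17],
    [[-0.004,0.003,-0.08],-0.34],
    [[-0.004,0.003,-0.13],-0.5],
    [[-0.004,0.003,-0.17],-0.6],
    [[-0.004,0.003,-0.19],-0.6],
  ],
  grip=0.7,
)

```text
time: 45.02
tool_pos: [0.5822, 0.1082, 0.0837]
tool_rot: [-0.001, 0.912, 0.411, -0.002]
contact_force: [-0.8, -0.0, -0.3]
gripper_width: 0.852
```

>>> play_rows(
  deltas=[
    [[0,0,0],0],
    [[0,0,0],0],
  ],
)

```text
time: 45.28
tool_pos: [0.5854, 0.1083, 0.0891]
tool_rot: [0.001, 0.912, 0.411, 0.002]
contact_force: [0.7, -0.3, 0.6]
gripper_width: 0.852
```

```bash
python3 - <<'E'
from fit import *
snap('s1',[('scene',(0.584,.11,0.03,40)),('wrist',None)])
print(locate(['s1_wrist.npz'],'red_stone',(.584,.1085),w=120,S=4,fith=True))
E
```

```text
45.275 [0.5854 0.1083 0.0891] [6.000e-04 9.118e-01 4.106e-01 1.600e-03] [ 0.7 -0.3  0.6] 0.852
scene crop origin 290 150 size (80, 80, 3)
[([0.5841, 0.1083, 0.0291], np.float64(0.981))]
```

View pics/s1.png

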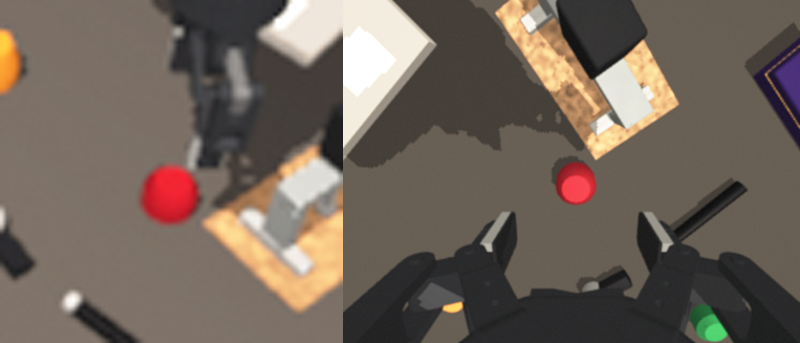

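>>> play_rows(
  deltas=[
    [[-0.001,0,-0.035],0],
    [[-0.001,0,-0.065],0],
    [[-0.001,0,-0.078],0],
    [[-0.001,0,-0.082],0],
    [[-0.001,0,-0.082],0],
  ],
)

```text
time: 46.0
tool_pos: [0.5838, 0.1081, 0.0061]
tool_rot: [0.0, 0.912, 0.41, 0.001]
contact_force: [0.3, -0.3, -0.3]
gripper_width: 0.849
```

>>> play_rows(
  deltas=[
    [[0,0,0],0],
    [[0,0,0],0],
  ],
)

```text
time: 46.25
tool_pos: [0.5835, 0.1081, 0.0059]
tool_rot: [0.0, 0.912, 0.41, 0.001]
contact_force: [-0.3, 0.0, -0.4]
gripper_width: 0.851
```

>>> play_rows(
  deltas=[
    [[0,0,-0.0015],0],
    [[0,0,-0.0015],0],
    [[0,0,-0.0015],0],
    [[0,0,-0.0015],0],
    [[0,0,-0.0015],0],
  ],
  grip=-1,
)

```text
time: 46.88
tool_pos: [0.5832, 0.1081, 0.0038]
tool_rot: [0.0, 0.912, 0.41, 0.0]
contact_force: [-0.7, 0.7, 3.2]
gripper_width: 0.415
```

>>> play_rows(
  deltas=[
    [[0,0,0],0],
    [[0,0,0.02],0],
    [[0,0,0.06],0],
    [[0,0,0.1],0],
    [[0,0,0.12],0],
  ],
)

```text
time: 47.5
tool_pos: [0.5839, 0.1082, 0.1267]
tool_rot: [0.001, 0.912, 0.41, 0.002]
contact_force: [0.9, -1.3, -1.1]
gripper_width: 0.411
```

```bash
python3 - <<'E'
from fit import *
snap('s2',[('scene',(0.584,.11,0.1,50)),('wrist',None)])
E
```

```text
47.5 [0.5839 0.1082 0.1267] [7.000e-04 9.120e-01 4.102e-01 1.900e-03] [ 0.9 -1.3 -1.1] 0.411
scene crop origin 284 125 size (100, 100, 3)
```

View pics/s2.png

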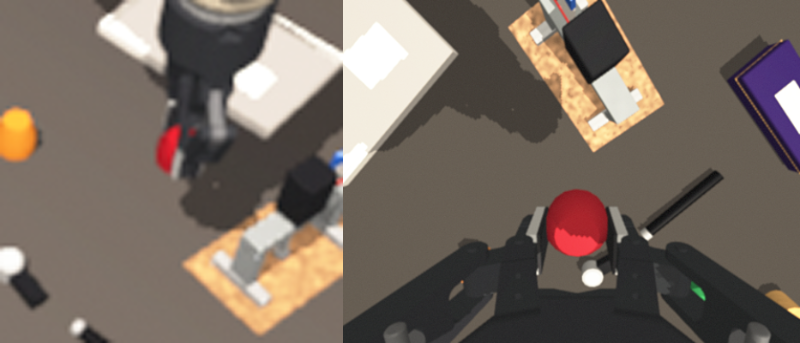

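```bash
python3 - <<'E'
from h import *
q=np.load('s2_wrist.npz');P=dict(mtx=q['K'],world_from_camera=q['T'])
print(proj(P,(.584,.108,.14)))
a=zoom('s2',(.584,.108,.14),w=40)
C=cloud(q['d'],P);hsv=cv2.cvtColor(q['im'],cv2.COLOR_BGR2HSV)
m=(hsv[...,1]>120)&((hsv[...,0]<8)|(hsv[...,0]>172))&(np.abs(C[...,0]-.584)<.04)&(np.abs(C[...,1]-.108)<.04)&(C[...,2]>.08)
p=C[m];print(len(p),p.mean(0),p.min(0),p.max(0))
t=p[p[:,2]>p[:,2].max()-.006]; print(t.mean(0),len(t))
# plane fit of central points
c=p[np.hypot(p[:,0]-.5838,p[:,1]-.1082)<.010];A=np.c_[c[:,:2],np.ones(len(c))];print(len(c),np.linalg.lstsq(A,c[:,2],rcond=None)[0])
cv2.imwrite('pics/s2z.png',a)
E
```

```text
(np.float64(261.37678595082), np.float64(257.9288496508248))
zoom origin 221 217
4217 [0.58923499 0.11356141 0.14534525] [0.56667242 0.09049315 0.12448795] [0.60450561 0.12853867 0.15168026]
[0.58673709 0.11099374 0.14913021] 2555
1137 [0.00682544 0.00180241 0.14557977]
```

View pics/s2z.png

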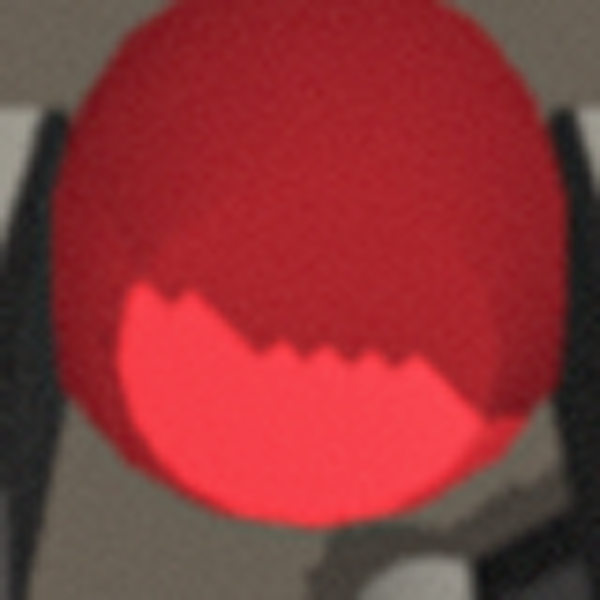

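>>> play_rows(
  deltas=[
    [[-0.02,0.05,0],0],
    [[-0.035,0.1,0],0],
    [[-0.05,0.15,0],0],
    [[-0.06,0.2,0],0],
    [[-0.064,0.234,0],0],
  ],
)

```text
time: 48.22
tool_pos: [0.5166, 0.3435, 0.1207]
tool_rot: [0.0, 0.912, 0.411, -0.002]
contact_force: [-0.3, 0.3, -1.0]
gripper_width: 0.414
```

>>> play_rows(
  deltas=[
    [[0,0,-0.04],0],
    [[0,0,-0.08],0],
    [[0,0,-0.1],0],
    [[0,0,-0.108],0],
    [[0,0,-0.112],0],
  ],
)

```text
time: 48.85
tool_pos: [0.5193, 0.3422, 0.0117]
tool_rot: [-0.0, 0.912, 0.41, 0.0]
contact_force: [0.3, -0.3, -0.4]
gripper_width: 0.411
```

>>> play_rows(
  deltas=[
    [[0,0,0],0],
    [[0,0,0],0],
  ],
)

```text
time: 49.1
tool_pos: [0.5198, 0.3425, 0.0129]
tool_rot: [-0.0, 0.912, 0.41, 0.001]
contact_force: [-0.1, -0.6, -0.7]
gripper_width: 0.411
```

>>> play_rows(
  deltas=[
    [[0,0,-0.003],0],
    [[0,0,-0.005],0],
    [[0,0,-0.005],0],
    [[0,0,-0.005],0],
  ],
)

```text
time: 49.6
tool_pos: [0.5192, 0.3423, 0.0078]
tool_rot: [0.0, 0.912, 0.41, 0.0]
contact_force: [-2.7, -1.5, 7.1]
gripper_width: 0.414
```

Touching the tray floor; release and go to green.

>>> play_rows(
  deltas=[
    [[0,0,0.001],0],
    [[0,0,0.001],0],
    [[0,0,0.001],0],
    [[0,0,0.001],0],
  ],
  grip=0.4,
)

```text
time: 50.1
tool_pos: [0.5186, 0.342, 0.0071]
tool_rot: [-0.0, 0.912, 0.41, -0.0]
contact_force: [0.2, 0.2, 0.4]
gripper_width: 0.7
```

>>> play_rows(
  deltas=[
    [[0,0,0.03],0],
    [[0,0,0.08],0],
    [[0,0,0.12],0],
    [[0.02,-0.05,0.16],0],
    [[0.03,-0.11,0.17],0],
  ],
)

```text
time: 50.72
tool_pos: [0.5502, 0.2352, 0.1807]
tool_rot: [0.001, 0.911, 0.411, 0.003]
contact_force: [0.7, 0.2, 0.1]
gripper_width: 0.702
```

```bash
python3 - <<'E'
from fit import *
snap('s3',[('scene',(0.52,.34,0.03,50)),('wrist',None)])
HUE['amber_stone']=[(8,30)]
for n,g in [('green_stone',(.588,-.116)),('blue_stone',(.446,-.079)),('amber_stone',(.419,.105)),('red_stone',(.52,.342))]: print(n,locate(['s3_scene.npz'],n,g,fith=True))
E
```

```text
50.725 [0.5502 0.2352 0.1807] [5.000e-04 9.115e-01 4.113e-01 3.200e-03] [0.7 0.2 0.1] 0.702
scene crop origin 310 89 size (100, 100, 3)
green_stone [([0.5881, -0.1155, 0.0249], np.float64(0.942))]
blue_stone [([0.4462, -0.0783, 0.0379], np.float64(0.977))]
amber_stone [([0.4185, 0.1046, 0.0408], np.float64(0.94))]
red_stone [([0.5163, 0.3491, 0.0188], np.float64(0.848))]
```

View pics/s3.png

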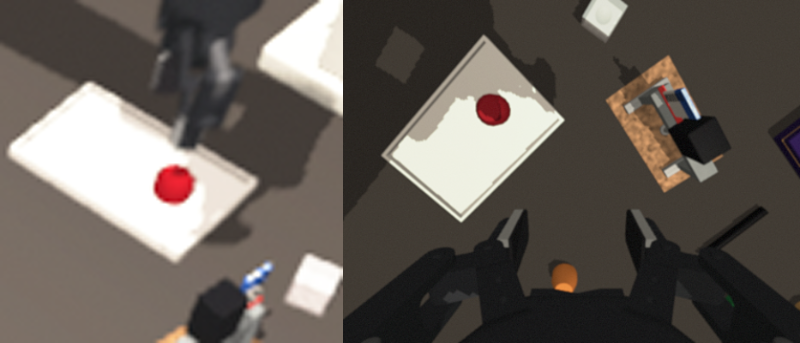

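>>> play_rows(
  deltas=[
    [[0.008,-0.06,0],0],
    [[0.016,-0.12,0],0],
    [[0.024,-0.18,0],0],
    [[0.032,-0.24,0],0],
    [[0.036,-0.3,0],0],
  ],
  grip=0.7,
)

```text
time: 51.45
tool_pos: [0.5842, -0.0663, 0.1764]
tool_rot: [-0.0, 0.912, 0.41, 0.0]
contact_force: [0.2, 0.2, 0.3]
gripper_width: 0.848
```

>>> play_rows(
  deltas=[
    [[0.002,-0.051,-0.03],0],
    [[0.002,-0.051,-0.08],0],
    [[0.002,-0.051,-0.092],0],
    [[0.002,-0.051,-0.092],0],
    [[0.002,-0.051,-0.092],0],
  ],
)

```text
time: 52.08
tool_pos: [0.5878, -0.1155, 0.0871]
tool_rot: [0.001, 0.912, 0.411, 0.001]
contact_force: [0.2, 0.0, 0.2]
gripper_width: 0.851
```

```bash
python3 - <<'E'
from fit import *
snap('s4',[('wrist',None)])
print(locate(['s4_wrist.npz'],'green_stone',(.588,-.1157),w=120,S=4,fith=True))
E
```

```text
52.075 [ 0.5878 -0.1155  0.0871] [0.0012 0.9117 0.4108 0.0013] [0.2 0.  0.2] 0.851
[([0.5882, -0.1164, 0.0299], np.float64(0.585))]
```

View pics/s4.png

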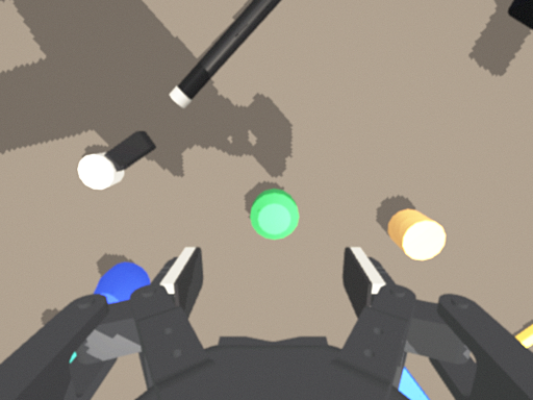

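Centred over green. Descend 83 mm and close.

>>> play_rows(
  deltas=[
    [[0,-0.0005,-0.035],0],
    [[0,-0.0005,-0.065],0],
    [[0,-0.0005,-0.078],0],
    [[0,-0.0005,-0.082],0],
    [[0,-0.0005,-0.082],0],
  ],
)

```text
time: 52.75
tool_pos: [0.5872, -0.1166, 0.004]
tool_rot: [0.001, 0.912, 0.41, 0.001]
contact_force: [0.7, -0.2, 0.7]
gripper_width: 0.851
```

>>> play_rows(
  deltas=[
    [[0,0,-0.001],0],
    [[0,0,-0.001],0],
    [[0,0,-0.001],0],
    [[0,0,-0.001],0],
    [[0,0,-0.001],0],
  ],
  grip=-1,
)

```text
time: 53.38
tool_pos: [0.5872, -0.1167, 0.0032]
tool_rot: [0.001, 0.912, 0.41, 0.001]
contact_force: [-0.9, 0.5, 6.2]
gripper_width: 0.417
```

>>> play_rows(
  deltas=[
    [[0,0,0],0],
    [[0,0,0.02],0],
    [[0,0,0.06],0],
    [[0,0,0.1],0],
    [[0,0,0.14],0],
  ],
)

```text
time: 54.0
tool_pos: [0.5859, -0.1162, 0.1438]
tool_rot: [0.0, 0.912, 0.41, 0.0]
contact_force: [-0.4, 0.0, 0.2]
gripper_width: 0.414
```

```bash
python3 - <<'E'
from fit import *
snap('s5',[('wrist',None)])
E
```

```text
54.0 [ 0.5859 -0.1162  0.1438] [1.000e-04 9.120e-01 4.102e-01 1.000e-04] [-0.4  0.   0.2] 0.414
```

View pics/s5.png

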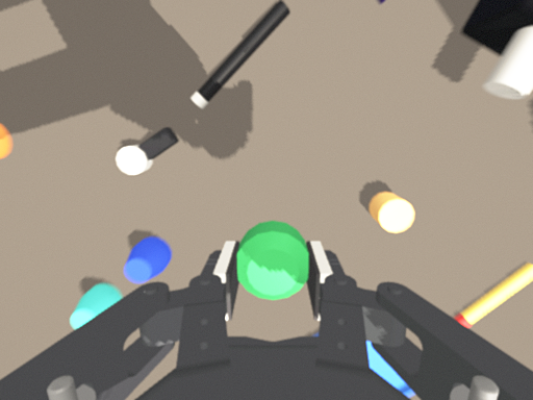

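>>> play_rows(
  deltas=[
    [[-0.02,0.055,0],0],
    [[-0.04,0.11,0],0],
    [[-0.06,0.165,0],0],
    [[-0.08,0.22,0],0],
    [[-0.1,0.275,0],0],
  ],
)

```text
time: 54.68
tool_pos: [0.4853, 0.1602, 0.1423]
tool_rot: [0.0, 0.912, 0.41, 0.001]
contact_force: [0.6, 0.2, -0.1]
gripper_width: 0.413
```

>>> play_rows(
  deltas=[
    [[-0.02,0.055,0],0],
    [[-0.04,0.11,0],0],
    [[-0.06,0.165,0],0],
    [[-0.067,0.1865,0],0],
    [[-0.067,0.1865,0],0],
  ],
)

```text
time: 55.3
tool_pos: [0.4184, 0.3463, 0.142]
tool_rot: [0.0, 0.911, 0.412, 0.0]
contact_force: [-0.3, -0.3, 0.0]
gripper_width: 0.418
```

>>> play_rows(
  deltas=[
    [[0,0,-0.04],0],
    [[0,0,-0.09],0],
    [[0,0,-0.12],0],
    [[0,0,-0.128],0],
    [[0,0,-0.128],0],
  ],
)

```text
time: 55.92
tool_pos: [0.4198, 0.3447, 0.0142]
tool_rot: [0.0, 0.912, 0.41, 0.0]
contact_force: [-0.3, -0.0, -0.8]
gripper_width: 0.418
```

>>> play_rows(
  deltas=[
    [[0,0,-0.004],0],
    [[0,0,-0.006],0],
    [[0,0,-0.007],0],
    [[0,0,-0.007],0],
  ],
)

```text
time: 56.42
tool_pos: [0.4195, 0.3454, 0.0072]
tool_rot: [-0.0, 0.912, 0.41, 0.0]
contact_force: [0.0, -0.4, 0.2]
gripper_width: 0.417
```

>>> play_rows(
  deltas=[
    [[0,0,0],0],
    [[0,0,0.001],0],
    [[0,0,0.001],0],
    [[0,0,0.001],0],
  ],
  grip=0.4,
)

```text
time: 56.92
tool_pos: [0.4192, 0.3452, 0.0078]
tool_rot: [-0.0, 0.912, 0.41, 0.0]
contact_force: [-0.2, -0.2, 0.0]
gripper_width: 0.702
```

>>> play_rows(
  deltas=[
    [[0,0,0.03],0],
    [[0,0,0.08],0],
    [[0,0,0.12],0],
    [[0,-0.05,0.16],0],
    [[0,-0.11,0.17],0],
  ],
)

```text
time: 57.55
tool_pos: [0.4208, 0.2352, 0.1816]
tool_rot: [0.0, 0.911, 0.411, 0.003]
contact_force: [1.5, -0.4, 1.1]
gripper_width: 0.701
```

```bash
python3 - <<'E'
from fit import *
snap('s6',[('scene',(0.47,.34,0.03,50)),('wrist',None)])
HUE['amber_stone']=[(8,30)]
for n,g in [('blue_stone',(.446,-.079)),('amber_stone',(.419,.105))]: print(n,locate(['s6_scene.npz','s6_wrist.npz'][:1+(n[0]=='a')],n,g,fith=True,w=60))
E
```

```text
57.55 [0.4208 0.2352 0.1816] [3.000e-04 9.115e-01 4.114e-01 3.200e-03] [ 1.5 -0.4  1.1] 0.701
scene crop origin 298 81 size (100, 100, 3)
blue_stone [([0.4463, -0.0783, 0.0379], np.float64(0.977))]
amber_stone [([0.4184, 0.1046, 0.0408], np.float64(0.941)), ([0.4017, 0.1255, 0.0079], np.float64(0.236))]
```

View pics/s6.png

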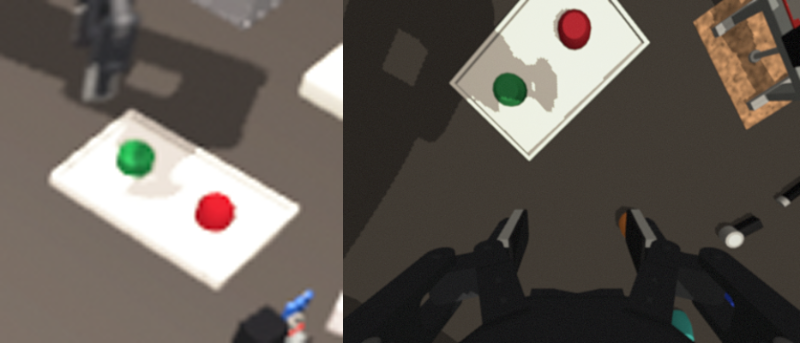

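>>> play_rows(
  deltas=[
    [[-0.002,-0.06,0],0],
    [[-0.002,-0.12,0],0],
    [[-0.002,-0.13,-0.04],0],
    [[-0.002,-0.13,-0.09],0],
    [[-0.002,-0.13,-0.09],0],
  ],
  grip=0.7,
)

```text
time: 58.28
tool_pos: [0.4134, 0.1049, 0.0834]
tool_rot: [-0.002, 0.912, 0.41, -0.005]
contact_force: [-0.5, 0.4, 0.8]
gripper_width: 0.846
```

>>> play_rows(
  deltas=[
    [[0,0,0],0],
    [[0,0,0],0],
  ],
)

```text
time: 58.52
tool_pos: [0.419, 0.1056, 0.0903]
tool_rot: [0.001, 0.912, 0.411, 0.002]
contact_force: [0.2, 0.3, -0.1]
gripper_width: 0.853
```

```bash
python3 - <<'E'
from fit import *
snap('s7',[('wrist',None)])
HUE['amber_stone']=[(5,30)]
print(locate(['s7_wrist.npz'],'amber_stone',(.4187,.1055),w=120,S=4,fith=True))
E
```

```text
58.525 [0.419  0.1056 0.0903] [7.000e-04 9.119e-01 4.105e-01 2.000e-03] [ 0.2  0.3 -0.1] 0.853
[([0.419, 0.1058, 0.0385], np.float64(0.972))]
```

View pics/s7.png

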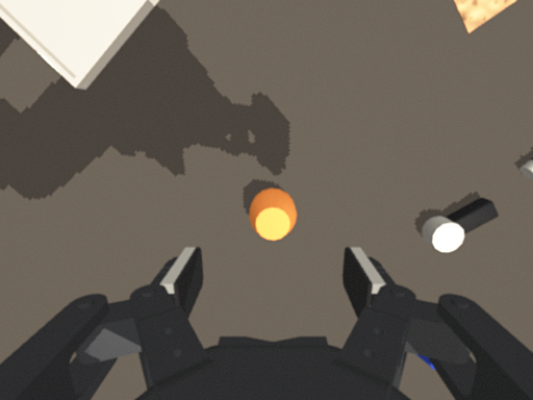

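Centred over amber.

>>> play_rows(
  deltas=[
    [[0,0,-0.035],0],
    [[0,0,-0.065],0],
    [[0,0,-0.08],0],
    [[0,0,-0.085],0],
    [[0,0,-0.085],0],
  ],
)

```text
time: 59.2
tool_pos: [0.418, 0.1053, 0.0036]
tool_rot: [0.0, 0.912, 0.41, 0.001]
contact_force: [-0.4, 0.1, -0.2]
gripper_width: 0.846
```

>>> play_rows(
  deltas=[
    [[0,0,-0.0005],0],
    [[0,0,-0.0005],0],
    [[0,0,-0.0005],0],
    [[0,0,-0.0005],0],
    [[0,0,-0.0005],0],
  ],
  grip=-1,
)

```text
time: 59.82
tool_pos: [0.4183, 0.1052, 0.0036]
tool_rot: [0.0, 0.912, 0.41, 0.001]
contact_force: [-1.8, -0.2, 5.5]
gripper_width: 0.413
```

>>> play_rows(
  deltas=[
    [[0,0,0],0],
    [[0,0,0.02],0],
    [[0,0,0.06],0],
    [[0,0,0.1],0],
    [[0,0,0.14],0],
  ],
)

```text
time: 60.45
tool_pos: [0.4169, 0.1051, 0.1434]
tool_rot: [0.0, 0.912, 0.41, 0.0]
contact_force: [0.7, 0.3, -1.1]
gripper_width: 0.412
```

```bash
python3 - <<'E'
from fit import *
snap('s8',[('wrist',None)])
E
```

```text
60.45 [0.4169 0.1051 0.1434] [0.000e+00 9.120e-01 4.102e-01 1.000e-04] [ 0.7  0.3 -1.1] 0.412
```

View pics/s8.png

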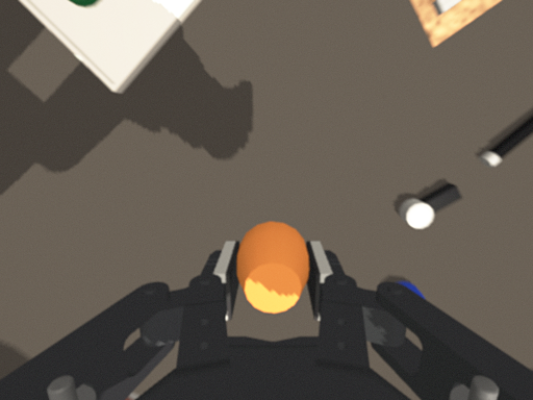

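>>> play_rows(
  deltas=[
    [[0.014,-0.058,0],0],
    [[0.028,-0.116,0],0],
    [[0.042,-0.174,0],0],
    [[0.056,-0.232,0],0],
    [[0.07,-0.29,0],0],
  ],
)

```text
time: 61.12
tool_pos: [0.4873, -0.1869, 0.1421]
tool_rot: [0.0, 0.912, 0.41, 0.0]
contact_force: [0.8, 0.9, -0.2]
gripper_width: 0.413
```

>>> play_rows(
  deltas=[
    [[0.014,-0.058,0],0],
    [[0.028,-0.116,0],0],
    [[0.037,-0.15,0],0],
    [[0.037,-0.15,0],0],
    [[0.037,-0.15,-0.03],0],
  ],
)

```text
time: 61.75
tool_pos: [0.5258, -0.336, 0.1147]
tool_rot: [0.002, 0.912, 0.41, 0.001]
contact_force: [-0.2, -1.1, -0.5]
gripper_width: 0.413
```

```bash
python3 - <<'E'
from fit import *
snap('s9',[('scene',(0.49,-.39,0.0,100)),('wrist',None)])
E
```

```text
61.75 [ 0.5258 -0.336   0.1147] [0.0024 0.9121 0.41   0.0014] [-0.2 -1.1 -0.5] 0.413
scene crop origin 75 185 size (199, 200, 3)
```

View pics/s9.png

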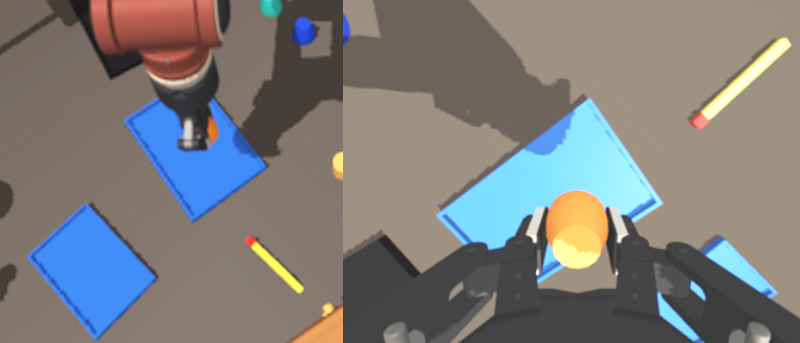

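>>> play_rows(
  deltas=[
    [[0,0,-0.04],0],
    [[0,0,-0.08],0],
    [[0,0,-0.096],0],
    [[0,0,-0.1],0],
    [[0,0,-0.1],0],
  ],
)

```text
time: 62.48
tool_pos: [0.5252, -0.3354, 0.0138]
tool_rot: [0.001, 0.912, 0.41, 0.001]
contact_force: [0.3, 0.2, -0.3]
gripper_width: 0.412
```

>>> play_rows(
  deltas=[
    [[0,0,-0.002],0],
    [[0,0,-0.004],0],
    [[0,0,-0.004],0],
  ],
)

```text
time: 62.85
tool_pos: [0.5243, -0.3349, 0.0085]
tool_rot: [0.0, 0.912, 0.41, 0.0]
contact_force: [-0.0, -0.1, -0.7]
gripper_width: 0.414
```

>>> play_rows(
  deltas=[
    [[0,0,-0.001],0],
    [[0,0,-0.001],0],
  ],
)

```text
time: 63.1
tool_pos: [0.5243, -0.335, 0.0077]
tool_rot: [0.0, 0.912, 0.41, 0.0]
contact_force: [-1.6, 0.3, 2.2]
gripper_width: 0.418
```

>>> play_rows(
  deltas=[
    [[0,0,0],0],
    [[0,0,0.001],0],
    [[0,0,0.001],0],
    [[0,0,0.001],0],
  ],
  grip=0.4,
)

```text
time: 63.6
tool_pos: [0.5242, -0.3348, 0.0082]
tool_rot: [-0.0, 0.912, 0.41, 0.0]
contact_force: [-0.0, 0.3, -0.3]
gripper_width: 0.701
```

>>> play_rows(
  deltas=[
    [[0,0,0.03],0],
    [[0,0,0.08],0],
    [[0,0,0.12],0],
    [[-0.02,0.05,0.16],0],
    [[-0.04,0.1,0.17],0],
  ],
)

```text
time: 64.22
tool_pos: [0.4852, -0.2352, 0.1818]
tool_rot: [0.002, 0.912, 0.41, 0.002]
contact_force: [-0.1, 0.6, -0.0]
gripper_width: 0.704
```

```bash
python3 - <<'E'
from fit import *
snap('s10',[('scene',(0.49,-.3,0.0,70)),('wrist',None)])
print(locate(['s10_scene.npz'],'blue_stone',(.446,-.079),fith=True))
E
```

```text
64.225 [ 0.4852 -0.2352  0.1818] [0.0023 0.9123 0.4095 0.0016] [-0.1  0.6 -0. ] 0.704
scene crop origin 132 193 size (140, 140, 3)
[([0.4471, -0.0787, 0.0373], np.float64(0.975))]
```

View pics/s10.png

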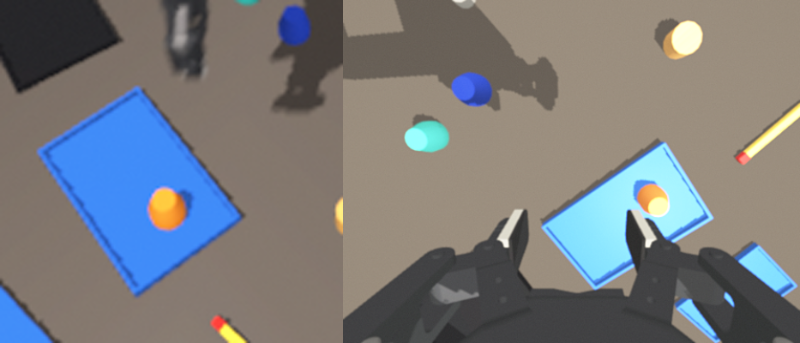

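>>> play_rows(
  deltas=[
    [[-0.013,0.055,0],0],
    [[-0.026,0.11,0],0],
    [[-0.038,0.157,0],0],
    [[-0.038,0.157,-0.05],0],
    [[-0.038,0.157,-0.09],0],
  ],
  grip=0.7,
)

```text
time: 64.95
tool_pos: [0.4462, -0.0774, 0.0872]
tool_rot: [0.0, 0.912, 0.411, 0.0]
contact_force: [0.8, 0.2, 0.3]
gripper_width: 0.844
```

>>> play_rows(
  deltas=[
    [[0,0,0],0],
    [[0,0,0],0],
  ],
)

```text
time: 65.2
tool_pos: [0.4472, -0.0784, 0.0897]
tool_rot: [0.001, 0.912, 0.41, 0.001]
contact_force: [0.7, -0.4, 0.3]
gripper_width: 0.851
```

```bash
python3 - <<'E'
from fit import *
snap('s11',[('wrist',None)])
print(locate(['s11_wrist.npz'],'blue_stone',(.447,-.0785),w=120,S=4,fith=True))
E
```

```text
65.2 [ 0.4472 -0.0784  0.0897] [7.000e-04 9.121e-01 4.100e-01 7.000e-04] [ 0.7 -0.4  0.3] 0.851
[([0.4474, -0.0794, 0.0302], np.float64(0.546))]
```

View pics/s11.png

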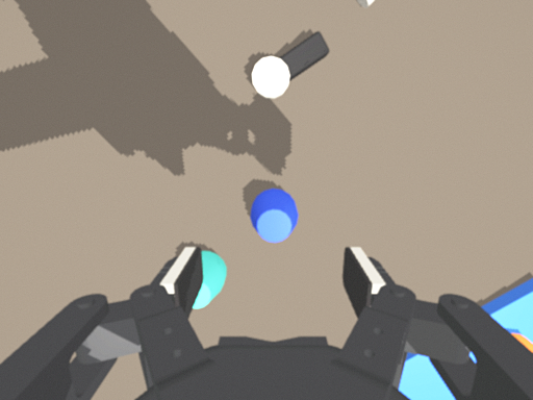

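>>> play_rows(
  deltas=[
    [[0,-0.0005,0],0],
    [[0,-0.0005,-0.03],0],
    [[0,-0.0005,-0.06],0],
    [[0,-0.0005,-0.08],0],
    [[0,-0.0005,-0.0845],0],
  ],
  grip=0.4,
)

```text
time: 65.88
tool_pos: [0.446, -0.0784, 0.0034]
tool_rot: [-0.0, 0.912, 0.41, -0.0]
contact_force: [0.2, -0.2, 0.3]
gripper_width: 0.695
```

>>> play_rows(
  deltas=[
    [[0,0,0],0],
    [[0,0,0],0],
  ],
)

```text
time: 66.12
tool_pos: [0.4474, -0.0788, 0.0052]
tool_rot: [0.001, 0.912, 0.41, 0.001]
contact_force: [-0.3, -0.8, 0.9]
gripper_width: 0.698
```

>>> play_rows(
  deltas=[
    [[0,0,0],0],
    [[0,0,0],0],
    [[0,0,0],0],
    [[0,0,0],0],
    [[0,0,0],0],
  ],
  grip=-1,
)

```text
time: 66.75
tool_pos: [0.4471, -0.0787, 0.0051]
tool_rot: [0.001, 0.912, 0.41, 0.001]
contact_force: [-2.3, -0.1, 5.8]
gripper_width: 0.412
```

>>> play_rows(
  deltas=[
    [[0,0,0],0],
    [[0,0,0.02],0],
    [[0,0,0.06],0],
    [[0,0,0.1],0],
    [[0,0,0.14],0],
  ],
)

```text
time: 67.38
tool_pos: [0.4459, -0.0782, 0.145]
tool_rot: [-0.0, 0.912, 0.41, 0.0]
contact_force: [0.0, -0.1, -1.2]
gripper_width: 0.408
```

```bash
python3 - <<'E'
from fit import *
snap('s12',[('wrist',None)])
E
```

```text
67.375 [ 0.4459 -0.0782  0.145 ] [-0.      0.912   0.4102  0.    ] [ 0.  -0.1 -1.2] 0.408
```

View pics/s12.png

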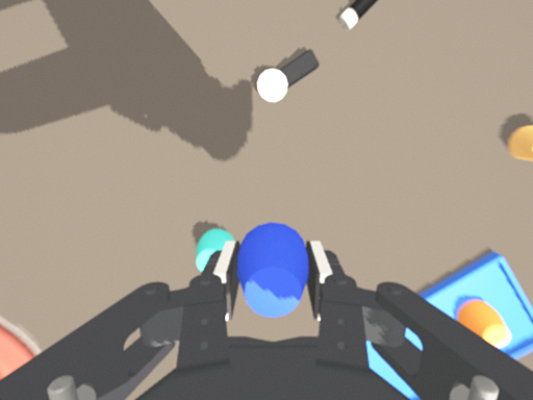

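>>> play_rows(
  deltas=[
    [[-0.004,-0.058,0],0],
    [[-0.008,-0.116,0],0],
    [[-0.012,-0.174,0],0],
    [[-0.016,-0.232,0],0],
    [[-0.017,-0.26,0],0],
  ],
)

```text
time: 68.05
tool_pos: [0.4285, -0.3411, 0.1437]
tool_rot: [0.0, 0.913, 0.409, -0.0]
contact_force: [0.5, 0.3, -0.5]
gripper_width: 0.413
```

>>> play_rows(
  deltas=[
    [[0,0,-0.03],0],
    [[0,0,-0.08],0],
    [[0,0,-0.12],0],
    [[0,0,-0.13],0],
    [[0,0,-0.13],0],
  ],
)

```text
time: 68.68
tool_pos: [0.4292, -0.3383, 0.0138]
tool_rot: [-0.0, 0.912, 0.41, -0.0]
contact_force: [0.0, -0.2, -0.5]
gripper_width: 0.415
```

>>> play_rows(
  deltas=[
    [[0,0,-0.002],0],
    [[0,0,-0.0045],0],
    [[0,0,-0.0045],0],
  ],
)

```text
time: 69.05
tool_pos: [0.4296, -0.3387, 0.01]
tool_rot: [0.001, 0.912, 0.41, 0.0]
contact_force: [0.0, 0.9, -1.0]
gripper_width: 0.413
```

>>> play_rows(
  deltas=[
    [[0,0,-0.001],0],
    [[0,0,-0.0015],0],
  ],
)

```text
time: 69.3
tool_pos: [0.4296, -0.3387, 0.0092]
tool_rot: [0.0, 0.912, 0.41, -0.0]
contact_force: [-3.9, 2.6, 9.2]
gripper_width: 0.412
```

>>> play_rows(
  deltas=[
    [[0,0,0],0],
    [[0,0,0.001],0],
    [[0,0,0.001],0],
    [[0,0,0.001],0],
  ],
  grip=0.4,
)

```text
time: 69.8
tool_pos: [0.4292, -0.3383, 0.0086]
tool_rot: [-0.0, 0.912, 0.41, -0.0]
contact_force: [-0.1, 0.5, 0.2]
gripper_width: 0.696
```

>>> play_rows(
  deltas=[
    [[0,0,0.03],0],
    [[0,0,0.08],0],
    [[0,0,0.13],0],
    [[-0.03,-0.05,0.18],0],
    [[-0.06,-0.11,0.2],0],
  ],
)

```text
time: 70.42
tool_pos: [0.3786, -0.4323, 0.2049]
tool_rot: [0.002, 0.911, 0.411, 0.001]
contact_force: [1.0, 0.2, 0.6]
gripper_width: 0.701
```

>>> play_rows(
  deltas=[
    [[-0.05,-0.05,0],0],
    [[-0.06,-0.1,0],0],
    [[-0.06,-0.1,0],0],
    [[-0.06,-0.1,0],0],
  ],
)

```text
time: 70.92
tool_pos: [0.3181, -0.5306, 0.2009]
tool_rot: [-0.001, 0.912, 0.41, 0.0]
contact_force: [0.7, -0.0, -0.7]
gripper_width: 0.701
```

```bash
python3 - <<'E'
from fit import *
snap('e1',[('scene',None),('top',None)])
a=np.hstack([zoom('e1',(.476,-.338,0),'scene',50),zoom('e1',(.56,.26,0.03),'scene',65)])
cv2.imwrite('pics/e1z.png',cv2.resize(a,(800,400)))
q=np.load('e1_scene.npz');P=dict(mtx=q['K'],world_from_camera=q['T']);C=cloud(q['d'],P)
m=(np.abs(C[...,0]-.665)<.05)&(np.abs(C[...,1]-.18)<.075)&(C[...,2]>.045)&(C[...,2]<.072)
print('gauge',cv2.minAreaRect((C[m][:,:2]*1000).astype(np.float32)))
f0=np.load('scene0.npz')
d=cv2.absdiff(q['im'],f0['im']).max(2);
for n in ['loupe','torch','case','gem_box','pencil','setting_block','pad']:
    for r in outline_of('scene',n)[:1]: print(n,round(r['confidence'],2),C[r['region']].mean(0).round(3))
E
```

```text
70.925 [ 0.3181 -0.5306  0.2009] [-6.000e-04  9.121e-01  4.100e-01  2.000e-04] [ 0.7 -0.  -0.7] 0.701
zoom origin 137 218
zoom origin 290 94
gauge ((664.2776489257812, 181.2056121826172), (114.26236724853516, 23.8480224609375), 80.11331939697266)
loupe 0.54 [ 0.527 -0.01   0.02 ]
torch 0.5 [ 0.649 -0.003  0.011]
case 0.74 [0.788 0.003 0.028]
gem_box 0.45 [0.683 0.325 0.025]
pencil 0.67 [ 0.69  -0.367  0.008]
setting_block 0.7 [ 0.663 -0.205  0.024]
pad 0.84 [0.674 0.162 0.011]
```

View pics/e1.png

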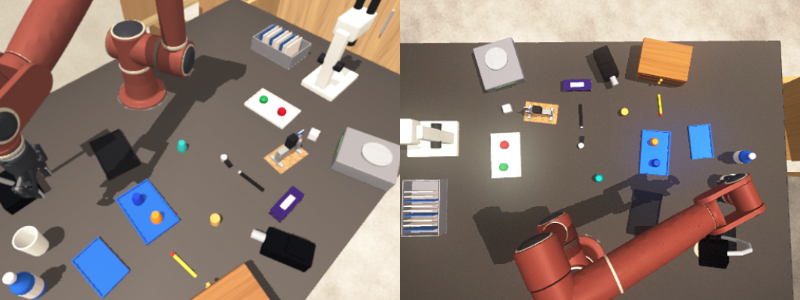

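View pics/e1z.png

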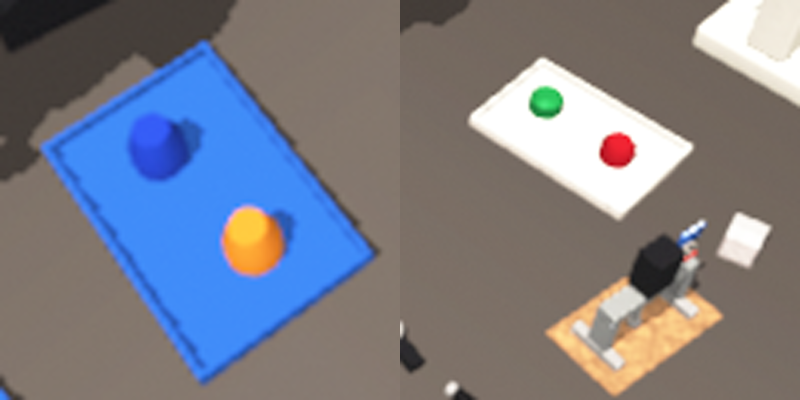

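```bash
python3 -c "
from plant import ticket;print(ticket.job_done())"
```

```text
the job is handed in; nothing more can be done
None
```

The job is handed in at about 71 s of the 210 s, with the whole task carried out in the order asked.

- **Setting block:** the gauge stood released over it with the pointer on the white/blue boundary, so it reads 30 mm.
- **Stones:** all four were there, measured red, amber, green, blue, each with the gauge released and still for more than a second. Red and green read below 30 mm, roughly 25–27 and 21–22. Amber and blue read above it, roughly 34 and 36–37.
- **Sorting:** red and green are in the white tray. Amber and blue are in the larger blue tray.
- **Left alone:** I left the small blue tray, the black tray and the teal stone where they were.

The last pictures show all four stones lying flat in their trays. The gauge stands on the pad, about 2–3 mm from its centre. The other bench items are within a few mm of where they started, and the gripper is clear of everything. I saw no stone knocked aside.

- **Gauge angle:** the wrist camera puts the gauge within about 0.3° of the pad. The scene camera's rougher depth fit put it about 3° away from that; I trusted the closer wrist view.
- **Red placing:** my first lowering over red was about 2–3 mm off centre, so I lifted the gauge and redid it before measuring.

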